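Cover the washed fish jars from the pile of covers

TASK

The washed jars and the tank must be covered before they go back on the rack. Take the pile of covers on the draining stand apart and lay each cover, grip upwards, flat and centred on the open vessel of its own shape and size (square on the tank, hexagonal on the hexagonal jar with sides and corners lined up, large round on the larger round jar, small round on the smaller), leaving the vessels standing where they are.

Things in the scene. Friction and masses are not known exactly. Their poses are not given: they have to be found in the camera images.
- square_cover: (Sizes in mm.) Flat white panel with a thin dark rubber edge, 7 thick, square, 124 x 124 (sides parallel to its x and y), with a grey raised grip bar standing centrally on top, 30 wide (along the cover's y), 22 high, 50 long (along x). Total height 29. Origin: centre of its underside; z up; x along the grip bar. About 0.14 kg. Lowest of the pile at the start, lying on the draining stand.
- hex_cover: Flat white panel with a thin dark rubber edge, 7 thick, regular hexagon, 102 across flats (x is perpendicular to one pair of flats), with a grey raised grip bar standing centrally on top, 30 wide (along the cover's y), 22 high, 50 long (along x). Total height 29. Origin: centre of its underside; z up; x along the grip bar. About 0.11 kg. Second from below: it rests loosely on top of the square cover's grip bar, turned any way.
- large_round_cover: Flat white panel with a thin dark rubber edge, 7 thick, round, 84 in diameter, with a grey raised grip bar standing centrally on top, 30 wide (along the cover's y), 22 high, 50 long (along x). Total height 29. Origin: centre of its underside; z up; x along the grip bar. About 0.08 kg. Third from below: it rests loosely on the hexagonal cover's grip bar, turned any way.
- small_round_cover: Flat white panel with a thin dark rubber edge, 7 thick, round, 62 in diameter, with a grey raised grip bar standing centrally on top, 30 wide (along the cover's y), 22 high, 42 long (along x). Total height 29. Origin: centre of its underside; z up; x along the grip bar. About 0.06 kg. Top of the pile: it rests loosely on the large round cover's grip bar, turned any way.
- square_tank: Square amber glass tank with a black rim, 112 x 112 outside (sides parallel to its x and y), 95 high, walls 6, about 0.7 kg. Standing empty and open on the table, not fastened. Origin: centre of its underside; z up; the rim is the top.
- hex_jar: Hexagonal amber glass jar with a black rim, 92 across flats outside (x is perpendicular to one pair of flats), 90 high, walls 6, about 0.6 kg. Standing empty and open on the table, not fastened. Origin: centre of its underside; z up; the rim is the top.
- large_round_jar: Larger round amber glass jar with a black rim, body 86 in diameter, mouth rim 76 outside and 62 inside, 100 high, about 0.55 kg. Standing empty and open on the table, not fastened. Origin: centre of its underside; z up; the rim is the top.
- small_round_jar: Smaller round amber glass jar with a black rim, body 68 in diameter, mouth rim 54 outside and 40 inside, 80 high, about 0.45 kg. Standing empty and open on the table, not fastened. Origin: centre of its underside; z up; the rim is the top.
- stand: Round steel draining stand, top 140 in diameter and 70 above the table, fixed; the pile of covers starts on its middle. Origin: at table height under its centre.
Things that resemble listed ones, but are neither listed nor needed, are in the scene too. Leave any turquoise look-alike of the large_round_cover alone.

How it is judged:
At the end, for the whole second after the job is handed in: Each cover lies released, grip up and flat (0.08 rad) on its own vessel: centres within 10 mm, underside within 4 mm of rim height; sides of the square and hexagonal covers within 0.2 rad of parallel with the vessel's (any equivalent turn); vessels upright (0.08 rad); all at rest (horizontal distance between square_cover and square_tank below 0.01 m and z of square_cover in the frame of square_tank between 0.091 and 0.099 m and angle between each of square_cover, square_tank, hex_cover, hex_jar, large_round_cover, large_round_jar, small_round_cover, small_round_jar's own z axis and vertical below 0.08 rad and linear speed of each of square_cover, square_tank, hex_cover, hex_jar, large_round_cover, large_round_jar, small_round_cover, small_round_jar below 0.02 m/s and angular speed of each of square_cover, hex_cover, large_round_cover, small_round_cover below 0.2 rad/s and contact force between the fingers and square_cover below 0.2 N and horizontal distance between hex_cover and hex_jar below 0.01 m and z of hex_cover in the frame of hex_jar between 0.086 and 0.094 m and contact force between the fingers and hex_cover below 0.2 N and horizontal distance between large_round_cover and large_round_jar below 0.01 m and z of large_round_cover in the frame of large_round_jar between 0.096 and 0.104 m and contact force between the fingers and large_round_cover below 0.2 N and horizontal distance between small_round_cover and small_round_jar below 0.01 m and z of small_round_cover in the frame of small_round_jar between 0.076 and 0.084 m and contact force between the fingers and small_round_cover below 0.2 N and (angle between the x axis of square_cover and the x axis of square_tank, either way round below 0.2 rad or angle between the x axis of square_cover and the x axis of square_tank, either way round above 1.3708 rad) and (angle between the x axis of hex_cover and the x axis of hex_jar, either way round below 0.2 rad or angle between the x axis of hex_cover and the x axis of hex_jar, either way round between 0.8472 and 1.2472 rad)); the robot touches nothing.
It fails at once if a jar or the tank is shoved more than 40 mm from where it stood, or tipped over 0.35 rad (distance of any of square_tank, hex_jar, large_round_jar, small_round_jar from where it was at the start of the episode above 0.04 m or angle between any of square_tank, hex_jar, large_round_jar, small_round_jar's own z axis and vertical above 0.35 rad).
It also fails if it takes over 109 s, if anything falls off the work surface, if the arm or the gripper's body presses on something with over 40 N, if the wrist force passes 120 N, or if a joint passes its speed limit or range.

ROBOT

A 6-joint arm with a two-finger parallel gripper is mounted at the origin on the work surface. World frame = base frame: x ahead of the robot, y to its left, z up, the work surface at z = 0. Lengths are in m, angles in rad, forces in N, time in s.
With the tool pointing down it reaches from about 0.275 to 0.75 m from the base axis. Payload 10.2 kg.
Tool frame: the origin (TCP) lies midway between the tips of the shut fingers; the grasp point (between the pads) lies 19 mm behind it; y points along the fingers, z is the direction in which the jaws open and shut, and the axes are right-handed (so a half turn about y gives the same grasp; the last joint's range is limited). The gripper opens to 88 mm and grips with 3 to 60 N. Pads are 18 mm wide; open, the fingers measure 123 mm over their backs; the gripper's body (75 mm by 187 mm) begins 45 mm behind the grasp point.
Start: joints at [-1.428, 0.313, 1.498, -0, 1.331, -0.223], TCP at [0.188, -0.49, 0.239] pointing down, gripper open.
Joint ranges: [-2.94, 2.94], [-0.97, 2.17], [0.19, 2.56], [-1.23, 4.37], [0.02, 3.11], [-2.88, 2.88]. Speed limits (rad/s): [2.39, 2.39, 3.01, 3.14, 3.14, 3.14].

INTERFACE

Orientations are given as a 3x3 rotation matrix whose columns are the frame's x, y, z axes.
In Python, from bench import bot gives the robot as it stands. The module is installed in compiled form; this text tells all that it offers.
- The arm moves only by the tool apply_moves, never from a script. Its argument "commands" is a list of rows, each an object of numbers: "tx", "ty", "tz": the shift along the tool's x, y, z in mm; "yaw": the turn about the tool's y in degrees. A call has 1 to 12 rows; each row shifts and turns the commanded pose from where the row before left it, along the tool's axes as they then stand; what a row does not reach is not made up. A row lasts 1/12 s, in which the tool goes at most 41.7 mm and 7.16 degrees, less where a joint would pass 70% of its speed; a pose out of reach is approached as far as the arm can. A call with a gripper value outside its range is refused whole. "gripper" is the opening, from 0 (shut) to 1 (fully open), set as the call begins (left out, the last holds). The fingers move at their own pace and stop on an object; "squeeze" is the grip in N (left out, the last holds). Time passes only in rows, so rows that do not move let the fingers close. It gives the time, the measured TCP pose, the force and the opening at its end, in the units of the state.
- bot.observe(): the state, without advancing time (a new reading comes with each control period).
- bot.get_image(name): name is "scene" or "top" or "wrist"; returns a dict with "frame" (384x512x3 uint8, red, green, blue), "z_map" (384x512 float32, m along the optical axis (not along the pixel's ray), 0 where there is no reading), "fx", "fy", "cx", "cy" (pixels), "rvec" (rotation vector, rad) and "tvec" (3), from world to camera coordinates, as OpenCV has them. Camera axes: x right, y down, z forward; pixel columns grow to the right and rows downward; lengths in m; the calibration is good to about 2 mm. A picture is of the moment at which its call begins.
- bot.job_done(): hands the job in, once; it reports no verdict.
The state is a dict: "clock": time; "joints": joint angles; "dq": joint speeds; "joint_torque": joint torques, N m; "eef_pos": TCP position; "tool_rot": TCP orientation; "ft_force": force on the tool from outside, world axes, zero at the start; "torque": the same for the moment, N m; "gripper_width": opening from 0.0 (shut) to 1.0 (fully open).
Only numpy, scipy, OpenCV 4.12 (cv2) and the standard library are available. Lean on these libraries where they do the work, as an engineer would, in place of code of your own. Each camera call takes 0.05 s, during which the arm holds its last target.

## Working session

There is one attempt and no reset: what is moved stays moved. The work goes in short steps, Python scripts to look and compute and a tool call to move; the robot and the scene stay as the last step left them, time stands still between calls to the robot, and variables do not carry over. Pictures are saved under pics/ and viewed, and the job is handed in when it is done.

Besides the shell and the picture viewer there is one more tool, called after "Emit:" as name(argument=value, ...) on one line, values as JSON. apply_moves: Moves the arm, as the interface text tells. Its arguments: {"type":"object","properties":{"commands":{"type":"array","items":{"type":"object","properties":{"tx":{"type":"number"},"ty":{"type":"number"},"tz":{"type":"number"},"yaw":{"type":"number"}}}},"gripper":{"type":"number"},"squeeze":{"type":"number"}},"required":["commands"]}

```bash
mkdir -p pics
cat > h.py <<'E'
import numpy as np,cv2
from bench import bot
def get(n):
    d=bot.get_image(n); R=cv2.Rodrigues(np.array(d['rvec'],float))[0]; t=np.array(d['tvec'],float).reshape(3)
    d['R']=R; d['t']=t; d['C']=-R.T@t; return d
def cloud(d):
    z=d['z_map']; v,u=np.mgrid[0:z.shape[0],0:z.shape[1]]
    P=np.stack([(u-d['cx'])/d['fx']*z,(v-d['cy'])/d['fy']*z,z],-1)
    W=(P-d['t'])@d['R']; W[z<=0]=np.nan; return W
def plane(d,uv,h):
    uv=np.asarray(uv,float).reshape(-1,2)
    r=np.c_[(uv[:,0]-d['cx'])/d['fx'],(uv[:,1]-d['cy'])/d['fy'],np.ones(len(uv))]@d['R']
    return d['C']+r*((h-d['C'][2])/r[:,2])[:,None]
def save(n,im,s=1.5): cv2.imwrite('pics/'+n+'.png',cv2.resize(im[:,:,::-1],None,fx=s,fy=s,interpolation=cv2.INTER_CUBIC))
E
python3 - <<'E'
from h import *
import pickle
for n in('scene','top','wrist'):
    d=get(n);save(n+'0',d['frame']);print(n,d['C'].round(3),d['fx'],d['R'].round(2).tolist());pickle.dump(d,open(n+'0.pkl','wb'))
s=bot.observe();print(s)
E
```

```text
scene [1.063 0.494 0.716] 436.12413174439 [[-0.61, 0.79, -0.01], [0.49, 0.37, -0.79], [-0.62, -0.49, -0.61]]
top [3.070e-01 1.000e-03 1.173e+00] 450.6321720316377 [[-0.0, -1.0, -0.01], [-0.99, 0.0, -0.15], [0.15, 0.01, -0.99]]
wrist [ 0.264 -0.462  0.384] 274.79684013676274 [[0.36, -0.93, -0.0], [-0.89, -0.34, 0.31], [-0.29, -0.11, -0.95]]
{'clock': 0.15, 'joints': array([-1.42841819e+00,  3.13326956e-01,  1.49823614e+00,  7.18039599e-06,
        1.33099738e+00, -2.23420718e-01]), 'dq': array([-0.00032053, -0.0023674 , -0.00189658, -0.00034362,  0.00130331,
       -0.00120994]), 'joint_torque': array([ 1.38556537e-03, -4.02305281e+01, -2.52318692e+01,  6.94125029e-02,
        3.43843061e-02, -7.56175223e-05]), 'eef_pos': array([ 0.18774455, -0.49009362,  0.23829968]), 'tool_rot': array([[-9.33838939e-01, -1.30427276e-04,  3.57693750e-01],
       [-3.57693705e-01,  9.59018879e-04, -9.33838473e-01],
       [-2.21237050e-04, -9.99999532e-01, -9.42222189e-04]]), 'ft_force': array([-0.36683585,  0.66252101, -0.36455515]), 'torque': array([ 0.02285812,  0.02515331, -0.05398414]), 'gripper_width': 1.0008452817662075}
```

View pics/scene0.png

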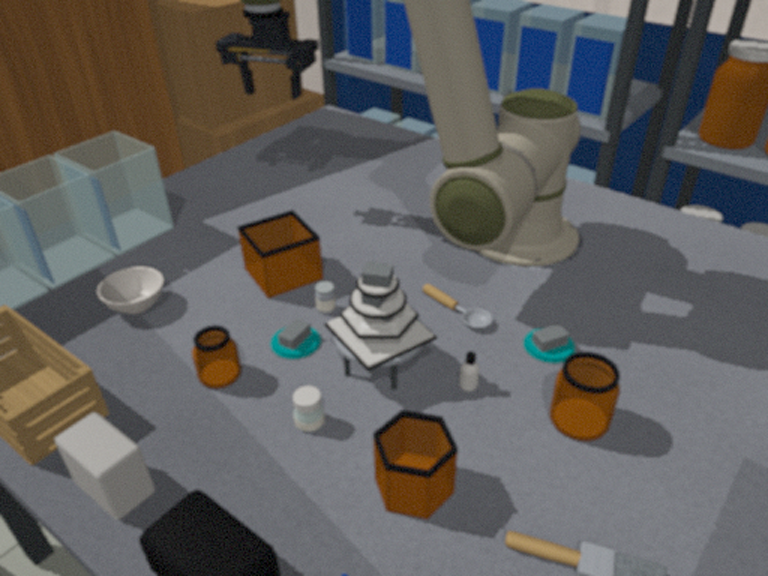

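View pics/top0.png

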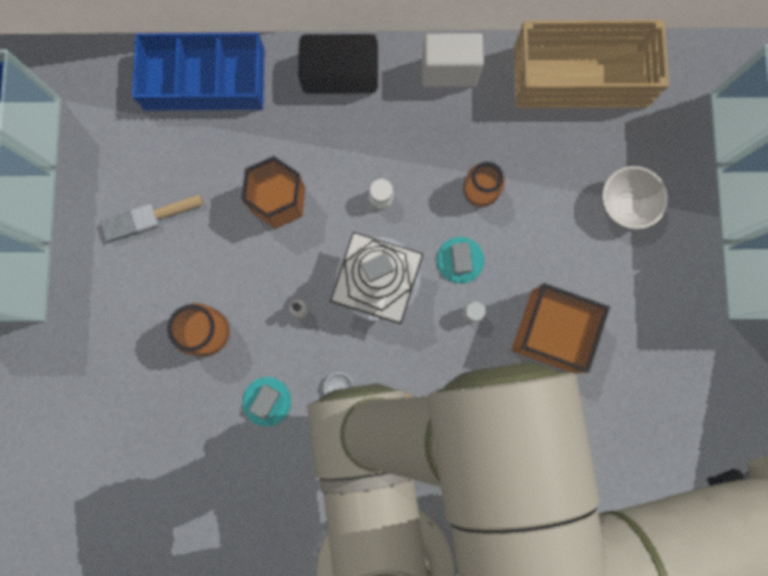

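View pics/wrist0.png

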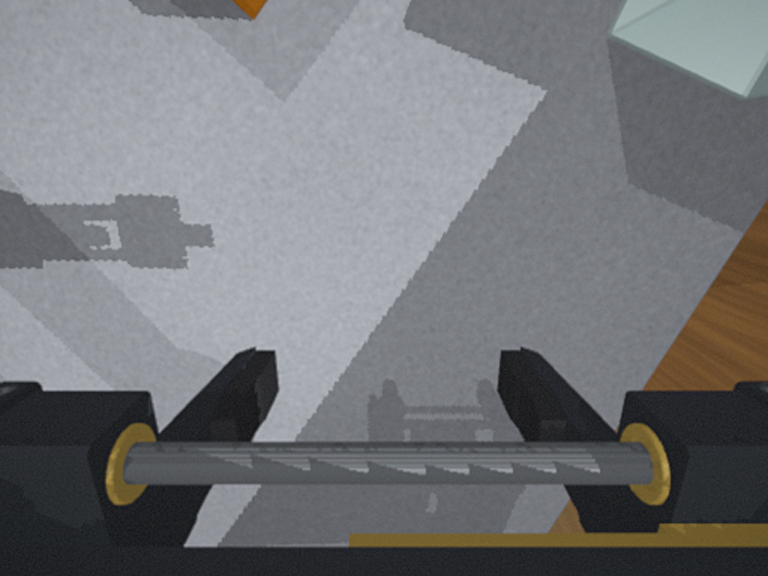

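```bash
cat >> h.py <<'E'
V={'hex':((181,124),.090),'small':((325,119),.080),'large':((128,218),.100),'tank':((378,218),.095)}
def rim(d,c,h,r=45):
    # dark rim pixels near c, outer contour cast on rim plane
    f=cv2.cvtColor(d['frame'],cv2.COLOR_RGB2HSV); m=(f[...,2]<70).astype(np.uint8)
    w=np.zeros_like(m); cv2.circle(w,c,r,1,-1); m=m*w
    W=cloud(d); m[np.abs(W[...,2]-h)>.02]=0
    cs,_=cv2.findContours(m,cv2.RETR_EXTERNAL,cv2.CHAIN_APPROX_NONE)
    q=max(cs,key=cv2.contourArea)
    P=plane(d,q.reshape(-1,2),h); return q,P
def grip(d,c,h,r=.05,tol=.007):
    W=cloud(d); m=((np.abs(W[...,2]-h)<tol)&(np.hypot(W[...,0]-c[0],W[...,1]-c[1])<r)).astype(np.uint8)
    cs,_=cv2.findContours(m,cv2.RETR_EXTERNAL,cv2.CHAIN_APPROX_NONE); q=max(cs,key=cv2.contourArea)
    P=plane(d,q.reshape(-1,2),h)[:,:2]; (a,b,ang)=cv2.minAreaRect((P*1000).astype(np.float32))
    if b[0]<b[1]: ang+=90
    zz=W[...,2][m>0]; return np.array(a),np.array(b),((ang+90)%180)-90,np.median(zz),q
E
python3 - <<'E'
from h import *
import pickle
for n in ['top','scene']:
    d=pickle.load(open(n+'0.pkl','rb'))
    W=cloud(d)
    if n=='top':
        im=d['frame'].copy()
        for k,(c,h) in V.items():
            q,P=rim(d,c,h); cv2.drawContours(im,[q],-1,(0,255,0),1)
            Q=(P[:,:2]*1000).astype(np.float32); a,b,g=cv2.minAreaRect(Q)
            print(k,'rect',np.round(a,1),np.round(b,1),round(g,1),'circ',cv2.minEnclosingCircle(Q),'z',np.nanmedian(W[q[:,0,1],q[:,0,0],2]),'poly',plane(d,cv2.approxPolyDP(q,4,True).reshape(-1,2),h)[:,:2].round(3).tolist())
        # pile profile
        c=plane(d,(251,180),.12)[0]; print('pile',c)
        a=np.nan_to_num(W[170:200:3,235:270:3,2]); print((a*1000).astype(int))
        g=grip(d,c[:2],.186); print(g[:4]); cv2.drawContours(im,[g[4]],-1,(255,0,0),1)
        save('top0b',im[80:260,90:440],2.2)
    else:
        save('scene0c',d['frame'][150:280,150:400],3)
        g=grip(d,c[:2],.186); print(g[:4])
E
```

```text
hex rect [636.4 196.3] [73.7 96.6] 37.8 circ ((627.875, 189.3647918701172), 49.36445617675781) z 0.08834921061689684 poly [[0.677, 0.185], [0.654, 0.229], [0.605, 0.233], [0.585, 0.205], [0.608, 0.233], [0.657, 0.225], [0.674, 0.185], [0.648, 0.147], [0.63, 0.144], [0.648, 0.144]]
small rect [ 652.2 -173.5] [47.2 33.8] 68.3 circ ((646.463623046875, -171.94203186035156), 23.635507583618164) z 0.0768806256721446 poly [[0.657, -0.151], [0.644, -0.148], [0.662, -0.181], [0.631, -0.19], [0.665, -0.186]]
large rect [393.6 322.4] [47.4 70.4] 85.7 circ ((392.89239501953125, 310.59051513671875), 35.67436981201172) z 0.09848134873120937 poly [[0.427, 0.318], [0.413, 0.339], [0.384, 0.345], [0.358, 0.306], [0.387, 0.343], [0.423, 0.328], [0.425, 0.296]]
tank rect [ 391.7 -286.1] [109.3 109. ] 69.7 circ ((392.58087158203125, -286.0487976074219), 74.03506469726562) z 0.09309844845254843 poly [[0.46, -0.254], [0.428, -0.244], [0.457, -0.262], [0.42, -0.351], [0.33, -0.318], [0.333, -0.294], [0.326, -0.318], [0.423, -0.353]]
pile [0.48107286 0.01248569 0.12      ]
[[100 129 159 162 166 186 185 185 160 134 130 104]
 [131 135 161 184 184 183 184 188 182 158 135 103]
 [130 160 188 182 185 182 183 181 184 163 130 129]
 [135 156 164 184 188 184 186 184 185 158 133 129]
 [135 157 163 182 182 183 180 183 162 162 135 131]
 [129 135 158 157 186 177 163 164 162 157 131 128]
 [133 135 133 159 167 165 163 159 157 133 134 101]
 [106 130 135 132 159 160 156 156 135 134 132 106]
 [105 108 130 133 135 129 138 130 135 126 101 102]
 [106 105 106 103 129 129 130 131 101 105 101  76]]
(array([476.95385742,  11.72696304]), array([30.18143845, 42.04560852]), -63.404348373413086, np.float64(0.18479120165362908))
(array([479.94445801,  13.93932533]), array([41.62764359, 43.54861069]), -63.29936408996582, np.float64(0.18664903043070727))
```

View pics/top0b.png

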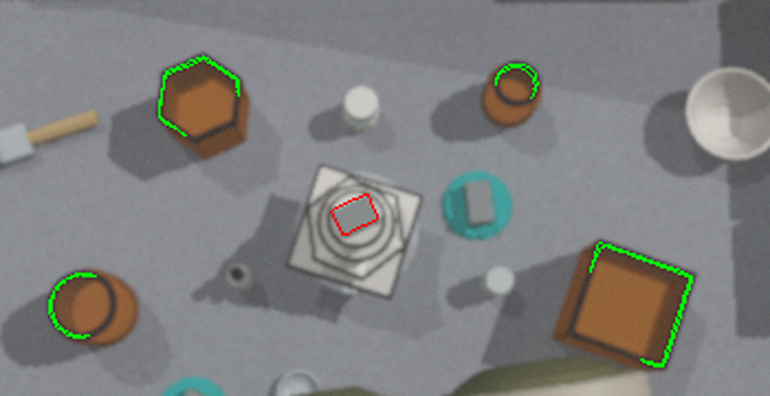

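View pics/scene0c.png

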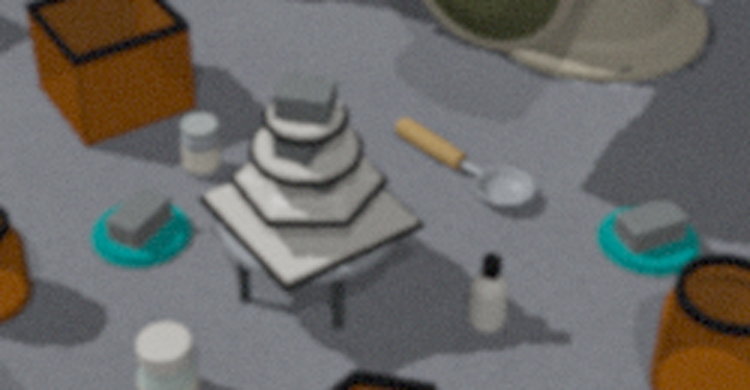

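```bash
cat >> h.py <<'E'
from scipy.optimize import least_squares
def vessel(d,c,h,r,lo=.006,hi=.008):
    W=cloud(d); m=(W[...,2]>h-lo)&(W[...,2]<h+hi)&(np.hypot(W[...,0]-c[0],W[...,1]-c[1])<r)
    return m,W[m][:,:2]*1000
E
python3 - <<'E'
from h import *
import pickle
C={'hex':((.628,.189),.09,.065),'small':((.646,-.172),.08,.045),'large':((.393,.310),.1,.055),'tank':((.392,-.286),.095,.09)}
for n in ['top','scene']:
    d=pickle.load(open(n+'0.pkl','rb')); im=d['frame'].copy()
    for k,(c,h,r) in C.items():
        m,P=vessel(d,c,h,r); im[m]=(0,255,0)
        # cast pixels to plane
        v,u=np.nonzero(m); Q=plane(d,np.c_[u,v],h)[:,:2]*1000
        for nm,X in(('cloud',P),('plane',Q)):
            X=X.astype(np.float32)
            a,b,g=cv2.minAreaRect(X); cc,rr=cv2.minEnclosingCircle(X)
            hull=cv2.convexHull(X); ap=cv2.approxPolyDP(hull,10,True).reshape(-1,2)
            M=cv2.moments(hull)
            print(n,k,nm,len(X),'rect',np.round(a,1),np.round(b,1),round(g,1),'circ',np.round(cc,1),round(rr,1),'cen',round(M['m10']/M['m00'],1),round(M['m01']/M['m00'],1),'poly',ap.round().astype(int).tolist() if k in('hex','tank') else '')
    save(n+'0d',im)
E
```

```text
top hex cloud 329 rect [630.7 191.1] [104.7  92.7] 54.1 circ [631.6 191.1] 52.9 cen 630.7 190.6 poly [[684, 186], [663, 233], [608, 238], [579, 195], [600, 149], [653, 143]]
top hex plane 329 rect [630.8 190.1] [ 92.7 103.4] 84.6 circ [629.8 190.3] 52.7 cen 629.9 190.4 poly [[682, 185], [654, 234], [608, 238], [580, 198], [607, 146], [651, 142]]
top small cloud 167 rect [ 647.3 -170.6] [50.6 53.5] 89.3 circ [ 647.2 -171. ] 27.0 cen 647.0 -170.8 poly 
top small plane 167 rect [ 646.8 -170.4] [50. 52.] 88.7 circ [ 646.3 -170.4] 27.1 cen 646.4 -170.6 poly 
top large cloud 273 rect [394.7 311.8] [74.9 74.1] 64.2 circ [395.1 312. ] 38.1 cen 394.9 311.8 poly 
top large plane 273 rect [395.  310.9] [74.6 74.5] 1.9 circ [394.5 311.4] 38.1 cen 394.7 311.2 poly 
top tank cloud 502 rect [ 394.1 -286.9] [113.3 112.5] 69.4 circ [ 393.3 -286.9] 78.1 cen 394.2 -286.9 poly [[465, -255], [361, -216], [323, -318], [425, -358]]
top tank plane 502 rect [ 393.7 -286.4] [112.9 112.5] 69.6 circ [ 393.3 -286.6] 78.3 cen 393.8 -286.5 poly [[464, -255], [361, -215], [323, -318], [425, -358]]
scene hex cloud 6
[... 383 characters left out ...]
 52.2] 29.5 circ [ 647.4 -171.9] 27.3 cen 647.1 -171.4 poly 
scene small plane 227 rect [ 648.1 -170.3] [59.5 52.6] 48.8 circ [ 647.7 -170.1] 30.1 cen 647.8 -170.0 poly 
scene large cloud 407 rect [394.3 310.7] [76.3 74.5] 27.5 circ [393.6 311.8] 39.2 cen 393.9 311.2 poly 
scene large plane 407 rect [395.6 311.7] [81.2 74.4] 8.8 circ [395.  312.9] 41.1 cen 395.5 311.6 poly 
scene tank cloud 432 rect [ 392.2 -289.4] [120.4 114.3] 69.1 circ [ 393.5 -285.9] 78.1 cen 392.6 -288.1 poly [[465, -253], [363, -215], [322, -317], [427, -357]]
scene tank plane 432 rect [ 395.  -285.4] [125.9 116.3] 69.4 circ [ 394.8 -283.5] 82.8 cen 394.9 -285.4 poly [[469, -247], [369, -209], [320, -319], [421, -362]]
```

View pics/top0d.png

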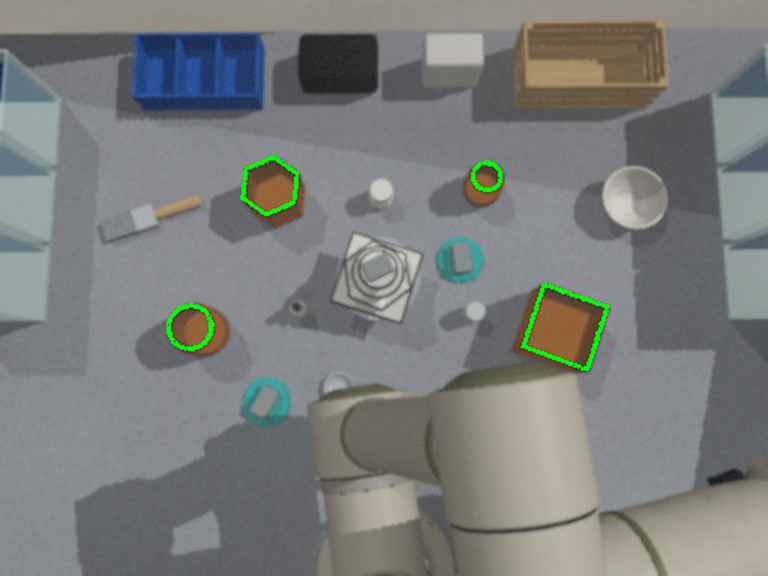

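View pics/scene0d.png

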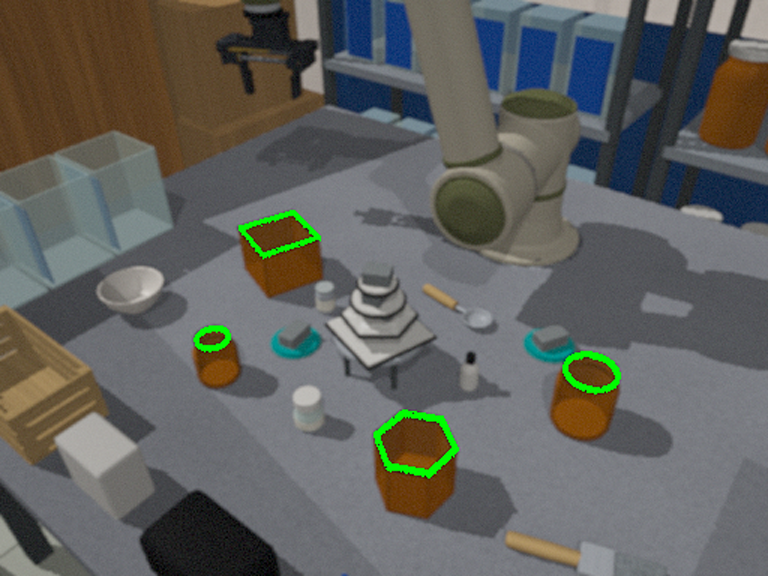

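```bash
cat >> h.py <<'E'
def go(x,y,z,th,verbose=True):
    """x,y,z mm; th = desired world angle of tool z (mod 180), deg"""
    s=bot.observe(); R=s['tool_rot']; p=s['eef_pos']*1000
    now=np.degrees(np.arctan2(R[1,2],R[0,2])); q1=np.degrees(np.arctan2(y,x))
    best=None
    for k in (-2,-1,0,1,2):
        t=th+180*k; q6=q1-t
        dt=t-now
        if abs(q6)<155 and (best is None or abs(dt)<abs(best[0])): best=(dt,q6,t)
    dt,q6,t=best; a=np.radians(t); zt=np.array([np.cos(a),np.sin(a)]); xt=np.array([np.sin(a),-np.cos(a)])
    # yaw sign: turn about tool y (down)
    D=np.array([x,y])-p[:2]
    print('t %.2f now %s ang %.1f | yaw %.1f (q6 end %.0f) then tx %.1f tz %.1f ty %.1f'%(s['clock'],p.round(1),now,-dt,q6,D@xt,D@zt,p[2]-z), 'g',round(float(s['gripper_width']),3),'F',s['ft_force'].round(1))
    print('xt check',R[:2,0].round(2),'tilt',R[2,1].round(4))
E
python3 -c "
from h import *
go(477,12,230,26.6)"
```

```text
t 0.15 now [ 187.7 -490.1  238.3] ang -69.0 | yaw 84.4 (q6 end 155) then tx 319.4 tz -483.5 ty 8.3 g 1.001 F [-0.4  0.7 -0.4]
xt check [-0.93 -0.36] tilt -1.0
```

```bash
sed -i 's/abs(q6)<155/abs(q6)<110/' h.py; python3 -c "
from h import *
go(477,12,230,26.6)"
```

```text
t 0.15 now [ 187.7 -490.1  238.3] ang -69.0 | yaw -95.6 (q6 end -25) then tx -319.4 tz 483.5 ty 8.3 g 1.001 F [-0.4  0.7 -0.4]
xt check [-0.93 -0.36] tilt -1.0
```

Emit:
apply_moves(commands=[{"yaw": -7}, {"yaw": -7}, {"yaw": -7}, {"yaw": -7}, {"yaw": -7}, {"yaw": -7}, {"yaw": -7}, {"yaw": -7}, {"yaw": -7}, {"yaw": -7}, {"yaw": -7}, {"yaw": -7}], gripper=0.8, squeeze=20)

```text
validation failed for argument at $.co...
```

```bash
python3 -c "
from h import *
go(477,12,230,26.6)"
```

```text
t 0.15 now [ 187.7 -490.1  238.3] ang -69.0 | yaw -95.6 (q6 end -25) then tx -319.4 tz 483.5 ty 8.3 g 1.001 F [-0.4  0.7 -0.4]
xt check [-0.93 -0.36] tilt -1.0
```

Emit:
apply_moves(commands=[{"tx": 0, "ty": 0, "tz": 0, "yaw": -7}, {"tx": 0, "ty": 0, "tz": 0, "yaw": -7}, {"tx": 0, "ty": 0, "tz": 0, "yaw": -7}, {"tx": 0, "ty": 0, "tz": 0, "yaw": -7}, {"tx": 0, "ty": 0, "tz": 0, "yaw": -7}, {"tx": 0, "ty": 0, "tz": 0, "yaw": -7}, {"tx": 0, "ty": 0, "tz": 0, "yaw": -7}, {"tx": 0, "ty": 0, "tz": 0, "yaw": -7}, {"tx": 0, "ty": 0, "tz": 0, "yaw": -7}, {"tx": 0, "ty": 0, "tz": 0, "yaw": -7}, {"tx": 0, "ty": 0, "tz": 0, "yaw": -7}, {"tx": 0, "ty": 0, "tz": 0, "yaw": -7}], gripper=0.8, squeeze=20)

```text
clock: 1.15
eef_pos: [0.1878, -0.4901, 0.2385]
tool_rot: [[0.264, -0.0, 0.965], [-0.965, 0.001, 0.264], [-0.001, -1.0, 0.0]]
ft_force: [0.7, 0.3, 0.2]
gripper_width: 0.802
```

```bash
python3 -c "
from h import *
go(477,12,230,26.6)"
```

```text
t 1.15 now [ 187.8 -490.1  238.5] ang 15.3 | yaw -11.3 (q6 end -25) then tx -319.5 tz 483.4 ty 8.5 g 0.802 F [0.7 0.3 0.2]
xt check [ 0.26 -0.96] tilt -1.0
```

Emit:
apply_moves(commands=[{"tx": 0, "ty": 0, "tz": 0, "yaw": -5.7}, {"tx": 0, "ty": 0, "tz": 0, "yaw": -5.6}, {"tx": -16, "ty": 0, "tz": 24.2, "yaw": 0}, {"tx": -16, "ty": 0, "tz": 24.2, "yaw": 0}, {"tx": -16, "ty": 0, "tz": 24.2, "yaw": 0}, {"tx": -16, "ty": 0, "tz": 24.2, "yaw": 0}, {"tx": -16, "ty": 0, "tz": 24.2, "yaw": 0}, {"tx": -16, "ty": 0, "tz": 24.2, "yaw": 0}, {"tx": -16, "ty": 0, "tz": 24.2, "yaw": 0}, {"tx": -16, "ty": 0, "tz": 24.2, "yaw": 0}, {"tx": -16, "ty": 0, "tz": 24.2, "yaw": 0}, {"tx": -16, "ty": 0, "tz": 24.2, "yaw": 0}])

```text
clock: 2.15
eef_pos: [0.3344, -0.2384, 0.2387]
tool_rot: [[0.442, -0.0, 0.897], [-0.897, 0.0, 0.442], [-0.0, -1.0, 0.0]]
ft_force: [0.5, -0.3, -0.4]
gripper_width: 0.802
```

Emit:
apply_moves(commands=[{"tx": -16, "ty": 0, "tz": 24.2, "yaw": 0}, {"tx": -16, "ty": 0, "tz": 24.2, "yaw": 0}, {"tx": -16, "ty": 0, "tz": 24.2, "yaw": 0}, {"tx": -16, "ty": 0, "tz": 24.2, "yaw": 0}, {"tx": -16, "ty": 0, "tz": 24.2, "yaw": 0}, {"tx": -16, "ty": 0, "tz": 24.2, "yaw": 0}, {"tx": -16, "ty": 0, "tz": 24.2, "yaw": 0}, {"tx": -16, "ty": 0, "tz": 24.2, "yaw": 0}, {"tx": -16, "ty": 0, "tz": 24.2, "yaw": 0}, {"tx": -16, "ty": 0, "tz": 24.2, "yaw": 0}, {"tx": 0, "ty": 0, "tz": 0, "yaw": 0}, {"tx": 0, "ty": 0, "tz": 0, "yaw": 0}])

```text
clock: 3.15
eef_pos: [0.4803, 0.0117, 0.2383]
tool_rot: [[0.445, -0.001, 0.896], [-0.896, 0.0, 0.445], [-0.0, -1.0, -0.001]]
ft_force: [-0.2, -0.1, 1.0]
gripper_width: 0.798
```

Run:
```python
from h import *
go(477,12,167,26.6)
d=get('wrist');save('w1',d['frame'])
d=get('scene');g=grip(d,(.477,.012),.186);print(g[:4]);save('s1',d['frame'][100:280,150:400],3)
```

```text
t 3.15 now [480.3  11.7 238.3] ang 26.4 | yaw -0.2 (q6 end -25) then tx -1.8 tz -2.8 ty 71.3 g 0.798 F [-0.2 -0.1  1. ]
xt check [ 0.44 -0.9 ] tilt -1.0
(array([479.2555542 ,  13.22739792]), array([39.6366539 , 42.97615814]), -63.5043830871582, np.float64(0.18697028750043543))
```

View pics/w1.png

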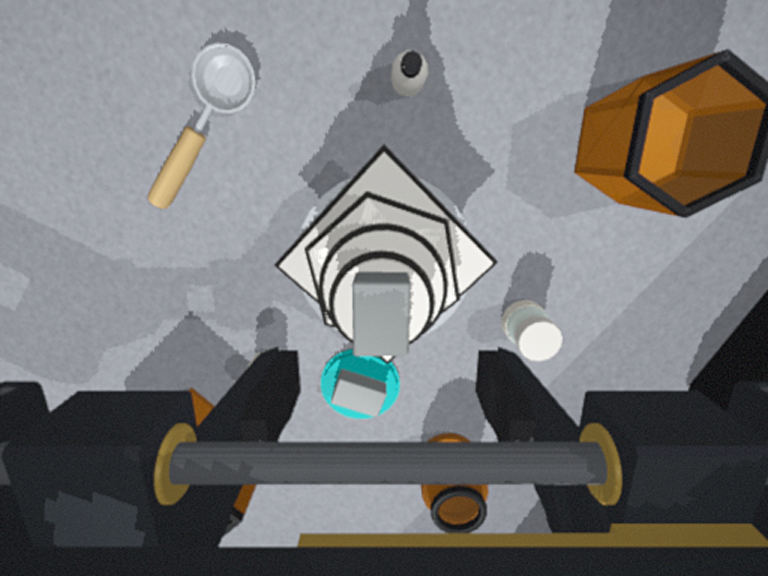

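View pics/s1.png

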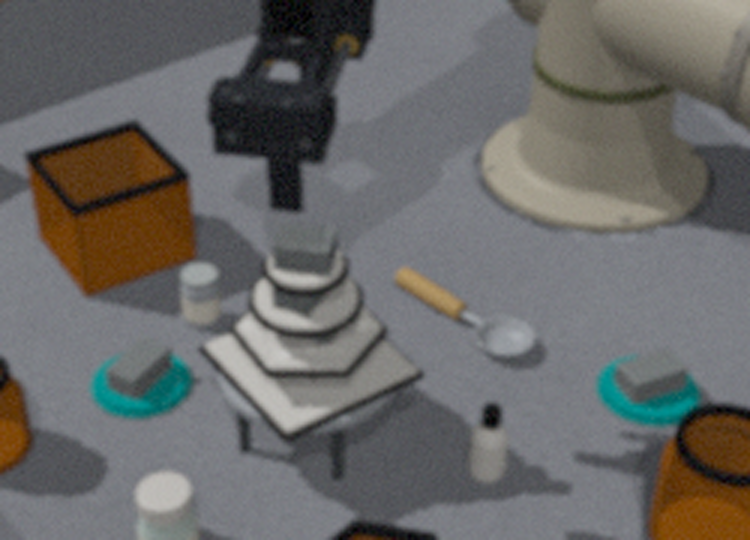

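Emit:
apply_moves(commands=[{"tx": -1.8, "ty": 10, "tz": -2.8, "yaw": 0}, {"tx": 0, "ty": 10, "tz": 0, "yaw": 0}, {"tx": 0, "ty": 10, "tz": 0, "yaw": 0}, {"tx": 0, "ty": 10, "tz": 0, "yaw": 0}, {"tx": 0, "ty": 10, "tz": 0, "yaw": 0}, {"tx": 0, "ty": 10, "tz": 0, "yaw": 0}, {"tx": 0, "ty": 6, "tz": 0, "yaw": 0}, {"tx": 0, "ty": 4, "tz": 0, "yaw": 0}, {"tx": 0, "ty": 0, "tz": 0, "yaw": 0}, {"tx": 0, "ty": 0, "tz": 0, "yaw": 0}])

```text
clock: 4.08
eef_pos: [0.4771, 0.0112, 0.1688]
tool_rot: [[0.443, 0.0, 0.897], [-0.897, -0.0, 0.443], [0.0, -1.0, 0.0]]
ft_force: [-0.1, 0.2, 0.3]
gripper_width: 0.805
```

Emit:
apply_moves(commands=[{"tx": 0, "ty": 0, "tz": 0, "yaw": 0}, {"tx": 0, "ty": 0, "tz": 0, "yaw": 0}, {"tx": 0, "ty": 0, "tz": 0, "yaw": 0}, {"tx": 0, "ty": 0, "tz": 0, "yaw": 0}, {"tx": 0, "ty": 0, "tz": 0, "yaw": 0}, {"tx": 0, "ty": 0, "tz": 0, "yaw": 0}, {"tx": 0, "ty": 0, "tz": 0, "yaw": 0}, {"tx": 0, "ty": 0, "tz": 0, "yaw": 0}], gripper=0.0, squeeze=20)

```text
clock: 4.75
eef_pos: [0.477, 0.0112, 0.1688]
tool_rot: [[0.442, 0.0, 0.897], [-0.897, 0.0, 0.442], [-0.0, -1.0, 0.0]]
ft_force: [-0.9, -0.2, 0.3]
gripper_width: 0.34
```

Run:
```python
from h import *
go(477,12,240,26.6)
d=get('scene');save('s2',d['frame'][100:280,150:400],3)
```

```text
t 4.75 now [477.   11.2 168.8] ang 26.3 | yaw -0.3 (q6 end -25) then tx -0.7 tz 0.4 ty -71.2 g 0.34 F [-0.9 -0.2  0.3]
xt check [ 0.44 -0.9 ] tilt -1.0
```

View pics/s2.png

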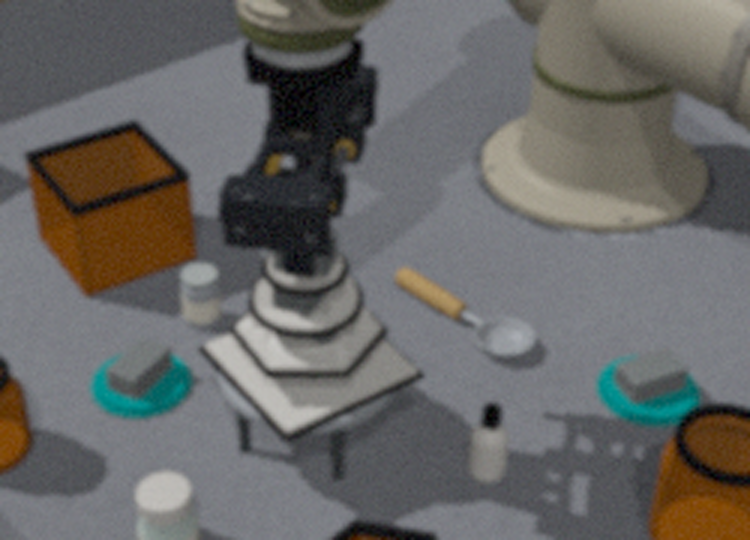

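Emit:
apply_moves(commands=[{"tx": 0, "ty": -5, "tz": 0, "yaw": 0}, {"tx": 0, "ty": -10, "tz": 0, "yaw": 0}, {"tx": 0, "ty": -15, "tz": 0, "yaw": 0}, {"tx": 0, "ty": -15, "tz": 0, "yaw": 0}, {"tx": 0, "ty": -15, "tz": 0, "yaw": 0}, {"tx": 10, "ty": 0, "tz": 3, "yaw": 0}, {"tx": 20, "ty": 0, "tz": 6, "yaw": 0}, {"tx": 25, "ty": 0, "tz": 7.5, "yaw": 0}, {"tx": 25, "ty": 0, "tz": 7.5, "yaw": 0}, {"tx": 25, "ty": 0, "tz": 7.5, "yaw": 0}, {"tx": 25, "ty": 0, "tz": 7.5, "yaw": 0}, {"tx": 25, "ty": 0, "tz": 7.5, "yaw": 0}])

```text
clock: 5.8
eef_pos: [0.5881, -0.1089, 0.2281]
tool_rot: [[0.442, -0.001, 0.897], [-0.897, 0.0, 0.442], [-0.0, -1.0, -0.0]]
ft_force: [0.2, 0.3, -0.8]
gripper_width: 0.338
```

Emit:
apply_moves(commands=[{"tx": 25, "ty": 0, "tz": 7.5, "yaw": 0}, {"tx": 25, "ty": 0, "tz": 7.5, "yaw": 0}, {"tx": 20, "ty": 0, "tz": 6, "yaw": 0}, {"tx": 10, "ty": 0, "tz": 3, "yaw": 0}, {"tx": 0, "ty": 0, "tz": 0, "yaw": 0}, {"tx": 0, "ty": 0, "tz": 0, "yaw": 0}, {"tx": 0, "ty": 0, "tz": 0, "yaw": 0}])

```text
clock: 6.38
eef_pos: [0.6438, -0.168, 0.2285]
tool_rot: [[0.443, -0.001, 0.897], [-0.897, 0.0, 0.443], [-0.001, -1.0, -0.0]]
ft_force: [-1.3, -1.0, -0.4]
gripper_width: 0.338
```

Run:
```python
from h import *
import pickle
go(647,-171,93,26.4)
d=get('scene');save('s3',d['frame'][60:280,100:400],2.5);pickle.dump(d,open('s3.pkl','wb'))
d=get('top');save('t3',d['frame'][60:280,100:440],2.2);pickle.dump(d,open('t3.pkl','wb'))
d=get('wrist');save('w3',d['frame'])
```

```text
t 6.38 now [ 643.8 -168.   228.5] ang 26.3 | yaw -0.1 (q6 end -41) then tx 4.1 tz 1.5 ty 135.5 g 0.338 F [-1.3 -1.  -0.4]
xt check [ 0.44 -0.9 ] tilt -1.0
```

View pics/s3.png

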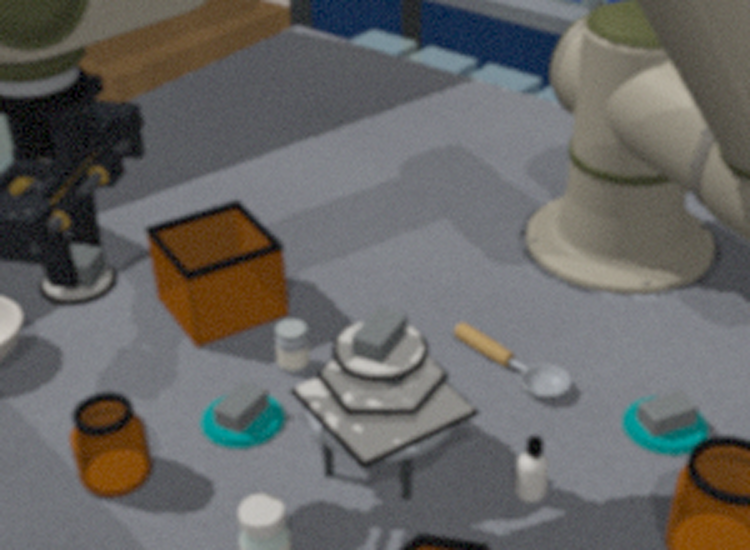

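View pics/t3.png

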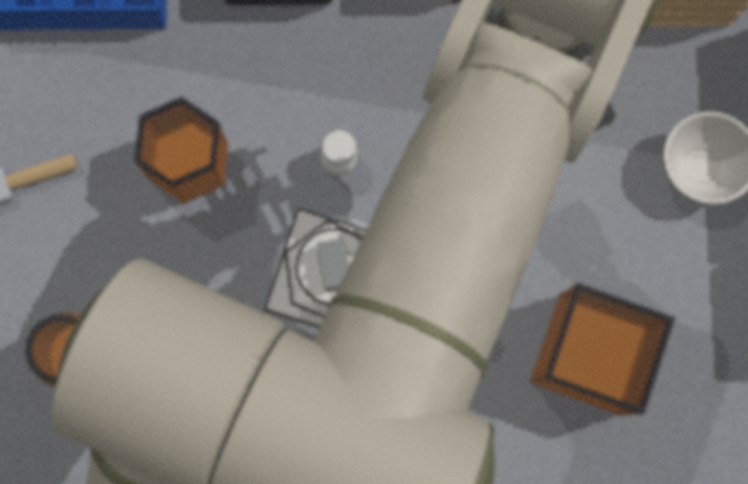

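View pics/w3.png

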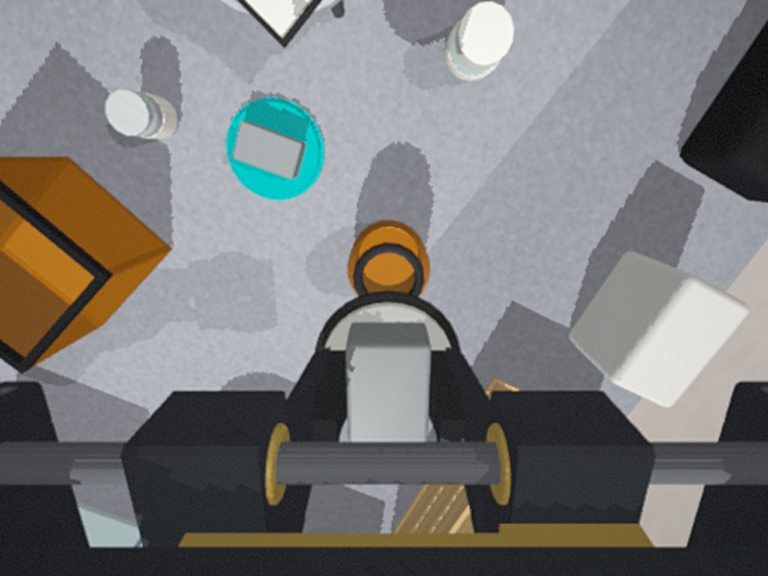

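Emit:
apply_moves(commands=[{"tx": 4, "ty": 10, "tz": 1.5, "yaw": 0}, {"tx": 0, "ty": 18, "tz": 0, "yaw": 0}, {"tx": 0, "ty": 18, "tz": 0, "yaw": 0}, {"tx": 0, "ty": 18, "tz": 0, "yaw": 0}, {"tx": 0, "ty": 18, "tz": 0, "yaw": 0}, {"tx": 0, "ty": 18, "tz": 0, "yaw": 0}, {"tx": 0, "ty": 14, "tz": 0, "yaw": 0}, {"tx": 0, "ty": 8, "tz": 0, "yaw": 0}, {"tx": 0, "ty": 5, "tz": 0, "yaw": 0}, {"tx": 0, "ty": 0, "tz": 0, "yaw": 0}, {"tx": 0, "ty": 0, "tz": 0, "yaw": 0}])

```text
clock: 7.45
eef_pos: [0.6475, -0.1713, 0.1023]
tool_rot: [[0.443, 0.001, 0.897], [-0.897, -0.0, 0.443], [0.001, -1.0, 0.001]]
ft_force: [0.0, 0.2, -1.2]
gripper_width: 0.337
```

Run:
```python
from h import *
go(647,-171,92.5,26.3)
d=get('scene');save('s4',d['frame'][160:300,100:240],5)
```

```text
t 7.45 now [ 647.5 -171.3  102.3] ang 26.3 | yaw -0.0 (q6 end -41) then tx -0.5 tz -0.3 ty 9.8 g 0.337 F [ 0.   0.2 -1.2]
xt check [ 0.44 -0.9 ] tilt -1.0
```

View pics/s4.png

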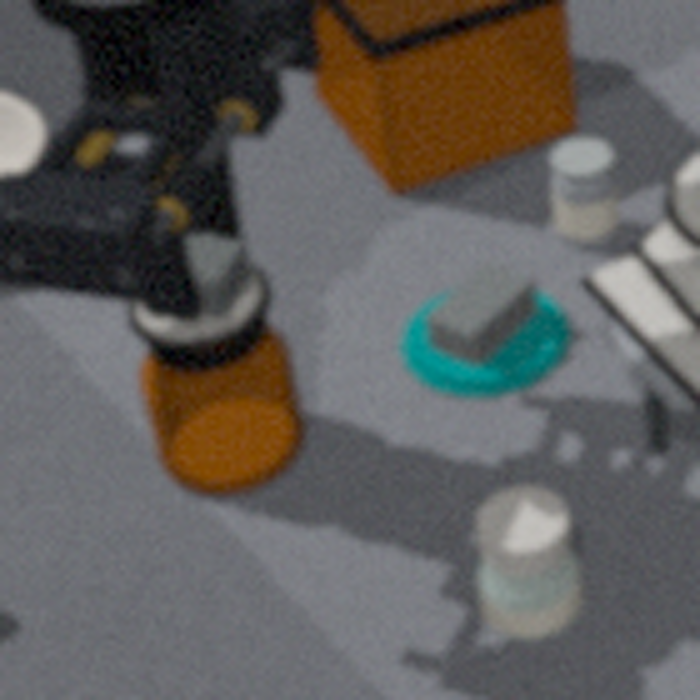

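The small cover hangs just above the small jar, centred (crop 205,310). Lower and release.

Emit:
apply_moves(commands=[{"tx": 0, "ty": 4, "tz": 0, "yaw": 0}, {"tx": 0, "ty": 3, "tz": 0, "yaw": 0}, {"tx": 0, "ty": 2, "tz": 0, "yaw": 0}, {"tx": 0, "ty": 1, "tz": 0, "yaw": 0}, {"tx": 0, "ty": 0, "tz": 0, "yaw": 0}, {"tx": 0, "ty": 0, "tz": 0, "yaw": 0}])

```text
clock: 8.0
eef_pos: [0.6474, -0.1713, 0.0919]
tool_rot: [[0.442, 0.0, 0.897], [-0.897, -0.0, 0.442], [0.0, -1.0, 0.0]]
ft_force: [-0.3, 0.3, -1.8]
gripper_width: 0.337
```

Emit:
apply_moves(commands=[{"tx": 0, "ty": 0, "tz": 0, "yaw": 0}, {"tx": 0, "ty": 0, "tz": 0, "yaw": 0}, {"tx": 0, "ty": 0, "tz": 0, "yaw": 0}, {"tx": 0, "ty": 0, "tz": 0, "yaw": 0}, {"tx": 0, "ty": 0, "tz": 0, "yaw": 0}, {"tx": 0, "ty": -5, "tz": 0, "yaw": 0}, {"tx": 0, "ty": -15, "tz": 0, "yaw": 0}, {"tx": 0, "ty": -20, "tz": 0, "yaw": 0}, {"tx": 0, "ty": -25, "tz": 0, "yaw": 0}, {"tx": 0, "ty": -25, "tz": 0, "yaw": 0}, {"tx": 0, "ty": -25, "tz": 0, "yaw": 0}, {"tx": 0, "ty": -20, "tz": 0, "yaw": 0}], gripper=0.8)

```text
clock: 9.0
eef_pos: [0.6474, -0.1713, 0.2294]
tool_rot: [[0.442, 0.002, 0.897], [-0.897, -0.001, 0.442], [0.002, -1.0, 0.001]]
ft_force: [-0.1, -1.0, 0.5]
gripper_width: 0.801
```

Run:
```python
from h import *
import pickle
d=get('scene');save('s5',d['frame'][60:280,100:400],2.5);pickle.dump(d,open('s5.pkl','wb'))
print(grip(d,(.647,-.171),.109)[:4])
g=grip(d,(.48,.012),.157);print(g[:4])
W=cloud(d)
d2=get('top');save('t5',d2['frame'][60:280,100:440],2.2);g=grip(d2,(.48,.012),.157);print(g[:4])
```

```text
(array([ 648.92736816, -168.32948303]), array([38.4826355 , 47.11852264]), -68.64511108398438, np.float64(0.10973106934970014))
(array([480.14117432,  13.62123966]), array([59.22123718, 34.51641083]), 10.112979888916016, np.float64(0.15811290665296096))
(array([477.74700928,  12.19140244]), array([49.96392441, 29.61913109]), 10.874566078186035, np.float64(0.15570288533217744))
```

View pics/s5.png

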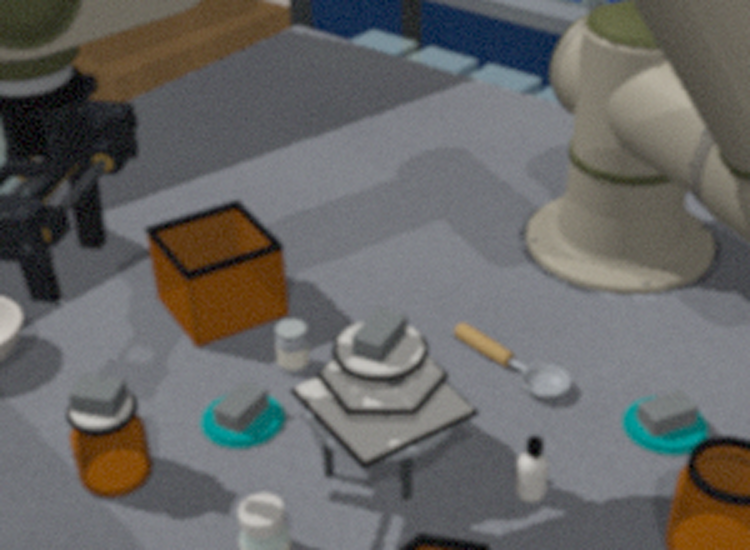

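View pics/t5.png

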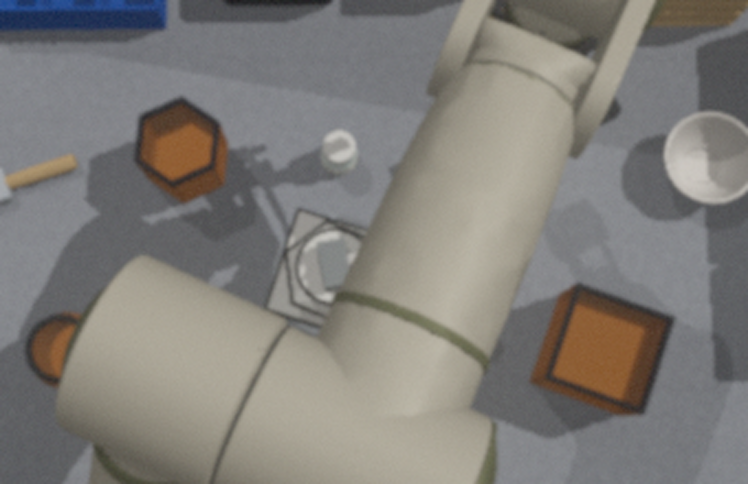

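Emit:
apply_moves(commands=[{"tx": 0, "ty": 0, "tz": 0, "yaw": -6.8}, {"tx": 0, "ty": 0, "tz": 0, "yaw": -6.8}, {"tx": 0, "ty": 0, "tz": 0, "yaw": -6.8}, {"tx": 0, "ty": 0, "tz": 0, "yaw": -6.8}, {"tx": 0, "ty": 0, "tz": 0, "yaw": -6.8}, {"tx": 0, "ty": 0, "tz": 0, "yaw": -6.8}, {"tx": 0, "ty": 0, "tz": 0, "yaw": -6.8}, {"tx": 0, "ty": 0, "tz": 0, "yaw": -6.8}, {"tx": 0, "ty": 0, "tz": 0, "yaw": -6.8}, {"tx": 0, "ty": 0, "tz": 0, "yaw": -6.8}, {"tx": 0, "ty": 0, "tz": 0, "yaw": -6.4}, {"tx": 0, "ty": 0, "tz": 0, "yaw": 0}])

```text
clock: 10.1
eef_pos: [0.647, -0.1711, 0.2255]
tool_rot: [[0.982, -0.002, -0.189], [0.189, 0.001, 0.982], [-0.001, -1.0, 0.001]]
ft_force: [-0.4, 0.2, -0.3]
gripper_width: 0.802
```

Run:
```python
from h import *
go(477.7,12.2,220,100.7)
```

```text
t 10.10 now [ 647.  -171.1  225.5] ang 100.9 | yaw 0.2 (q6 end -99) then tx -132.3 tz 211.6 ty 5.5 g 0.802 F [-0.4  0.2 -0.3]
xt check [0.98 0.19] tilt -1.0
```

Emit:
apply_moves(commands=[{"tx": -8.4, "ty": 0, "tz": 13.4, "yaw": 0}, {"tx": -16.5, "ty": 0, "tz": 26.4, "yaw": 0}, {"tx": -16.5, "ty": 0, "tz": 26.4, "yaw": 0}, {"tx": -16.5, "ty": 0, "tz": 26.4, "yaw": 0}, {"tx": -16.5, "ty": 0, "tz": 26.4, "yaw": 0}, {"tx": -16.5, "ty": 0, "tz": 26.4, "yaw": 0}, {"tx": -16.5, "ty": 0, "tz": 26.4, "yaw": 0}, {"tx": -16.5, "ty": 0, "tz": 26.4, "yaw": 0}, {"tx": -8.4, "ty": 0, "tz": 13.4, "yaw": 0}, {"tx": 0, "ty": 0, "tz": 0, "yaw": 0}, {"tx": 0, "ty": 0, "tz": 0, "yaw": 0}, {"tx": 0, "ty": 0, "tz": 0, "yaw": 0}])

```text
clock: 11.1
eef_pos: [0.4787, 0.0116, 0.2265]
tool_rot: [[0.983, 0.0, -0.183], [0.183, -0.0, 0.983], [0.0, -1.0, -0.0]]
ft_force: [-0.0, -0.8, 1.1]
gripper_width: 0.803
```

Run:
```python
from h import *
go(477.7,12.2,139,100.7)
d=get('wrist');save('w6',d['frame'])
```

```text
t 11.10 now [478.7  11.6 226.5] ang 100.5 | yaw -0.2 (q6 end -99) then tx -0.9 tz 0.8 ty 87.5 g 0.803 F [-0.  -0.8  1.1]
xt check [0.98 0.18] tilt -1.0
```

View pics/w6.png

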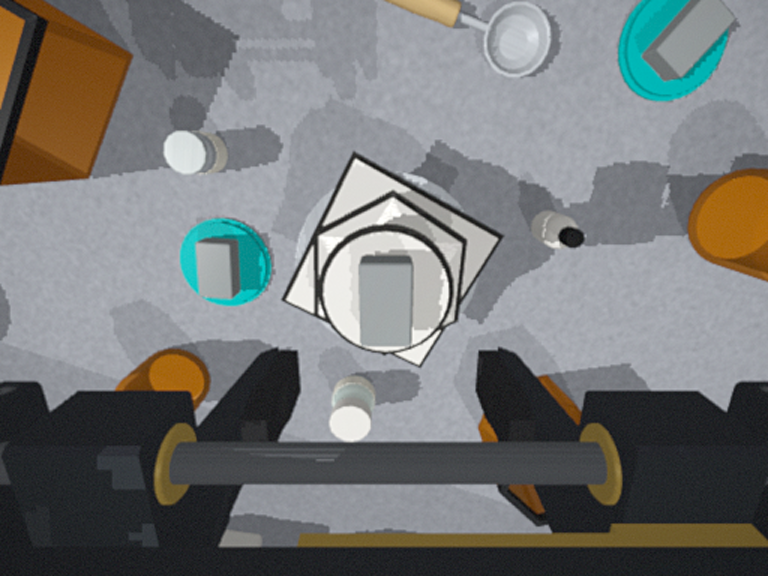

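Grip bar at (386,300) is centred between the fingers and aligned. Descend and grip.

Emit:
apply_moves(commands=[{"tx": -0.9, "ty": 10, "tz": 0.8, "yaw": 0}, {"tx": 0, "ty": 15, "tz": 0, "yaw": 0}, {"tx": 0, "ty": 15, "tz": 0, "yaw": 0}, {"tx": 0, "ty": 15, "tz": 0, "yaw": 0}, {"tx": 0, "ty": 14, "tz": 0, "yaw": 0}, {"tx": 0, "ty": 9, "tz": 0, "yaw": 0}, {"tx": 0, "ty": 6, "tz": 0, "yaw": 0}, {"tx": 0, "ty": 3, "tz": 0, "yaw": 0}, {"tx": 0, "ty": 0, "tz": 0, "yaw": 0}, {"tx": 0, "ty": 0, "tz": 0, "yaw": 0}])

```text
clock: 11.98
eef_pos: [0.4774, 0.0127, 0.1401]
tool_rot: [[0.983, 0.001, -0.185], [0.185, -0.0, 0.983], [0.001, -1.0, -0.0]]
ft_force: [0.0, 0.6, 0.0]
gripper_width: 0.803
```

Emit:
apply_moves(commands=[{"tx": 0, "ty": 0, "tz": 0, "yaw": 0}, {"tx": 0, "ty": 0, "tz": 0, "yaw": 0}, {"tx": 0, "ty": 0, "tz": 0, "yaw": 0}, {"tx": 0, "ty": 0, "tz": 0, "yaw": 0}, {"tx": 0, "ty": 0, "tz": 0, "yaw": 0}, {"tx": 0, "ty": 0, "tz": 0, "yaw": 0}, {"tx": 0, "ty": 0, "tz": 0, "yaw": 0}, {"tx": 0, "ty": 0, "tz": 0, "yaw": 0}], gripper=0.0, squeeze=20)

```text
clock: 12.65
eef_pos: [0.4771, 0.0128, 0.1398]
tool_rot: [[0.983, 0.0, -0.185], [0.185, -0.0, 0.983], [0.0, -1.0, -0.0]]
ft_force: [0.2, -0.3, -0.1]
gripper_width: 0.335
```

Run:
```python
from h import *
go(395,311.3,200,100.6)
```

```text
t 12.65 now [477.1  12.8 139.8] ang 100.7 | yaw 0.1 (q6 end -62) then tx -25.8 tz 308.5 ty -60.2 g 0.335 F [ 0.2 -0.3 -0.1]
xt check [0.98 0.18] tilt -1.0
```

Emit:
apply_moves(commands=[{"tx": 0, "ty": -5, "tz": 0, "yaw": 0}, {"tx": 0, "ty": -10, "tz": 0, "yaw": 0}, {"tx": 0, "ty": -15, "tz": 0, "yaw": 0}, {"tx": 0, "ty": -20, "tz": 0, "yaw": 0}, {"tx": 0, "ty": -10, "tz": 0, "yaw": 0}, {"tx": -1.2, "ty": 0, "tz": 14, "yaw": 0}, {"tx": -2.4, "ty": 0, "tz": 28, "yaw": 0}, {"tx": -2.4, "ty": 0, "tz": 28, "yaw": 0}, {"tx": -2.4, "ty": 0, "tz": 28, "yaw": 0}, {"tx": -2.4, "ty": 0, "tz": 28, "yaw": 0}, {"tx": -2.4, "ty": 0, "tz": 28, "yaw": 0}, {"tx": -2.4, "ty": 0, "tz": 28, "yaw": 0}])

```text
clock: 13.65
eef_pos: [0.4275, 0.1901, 0.2002]
tool_rot: [[0.983, 0.001, -0.185], [0.185, 0.0, 0.983], [0.001, -1.0, 0.0]]
ft_force: [0.1, -0.9, -0.2]
gripper_width: 0.34
```

Emit:
apply_moves(commands=[{"tx": -2.4, "ty": 0, "tz": 28, "yaw": 0}, {"tx": -2.4, "ty": 0, "tz": 28, "yaw": 0}, {"tx": -2.4, "ty": 0, "tz": 28, "yaw": 0}, {"tx": -2.4, "ty": 0, "tz": 28, "yaw": 0}, {"tx": -1.2, "ty": 0, "tz": 14, "yaw": 0}, {"tx": 0, "ty": 0, "tz": 0, "yaw": 0}, {"tx": 0, "ty": 0, "tz": 0, "yaw": 0}, {"tx": 0, "ty": 0, "tz": 0, "yaw": 0}])

```text
clock: 14.32
eef_pos: [0.3944, 0.3099, 0.1998]
tool_rot: [[0.983, 0.0, -0.185], [0.185, -0.0, 0.983], [0.0, -1.0, -0.0]]
ft_force: [0.3, -0.3, -0.1]
gripper_width: 0.336
```

Run:
```python
from h import *
go(395,311.3,120,100.7)
d=get('wrist');save('w7',d['frame'])
```

```text
t 14.32 now [394.4 309.9 199.8] ang 100.6 | yaw -0.1 (q6 end -62) then tx 0.8 tz 1.3 ty 79.8 g 0.336 F [ 0.3 -0.3 -0.1]
xt check [0.98 0.18] tilt -1.0
```

View pics/w7.png

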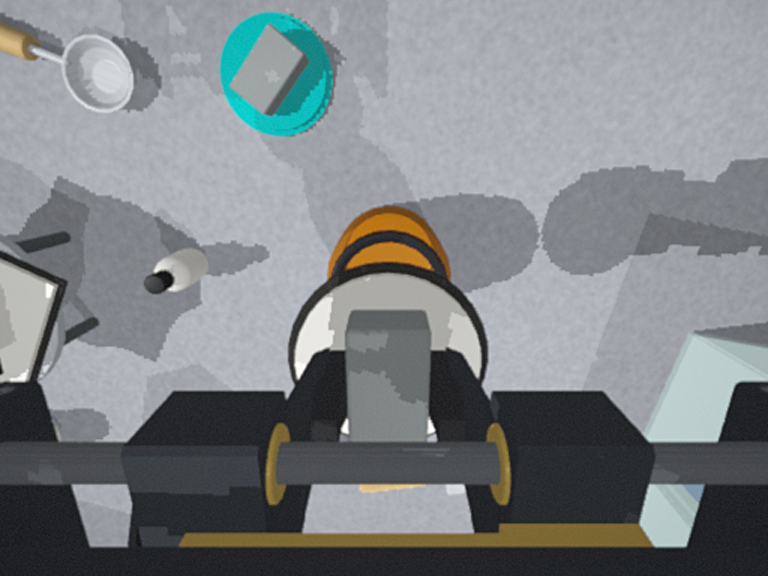

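Emit:
apply_moves(commands=[{"tx": 0.8, "ty": 10, "tz": 1.3, "yaw": 0}, {"tx": 0, "ty": 18, "tz": 0, "yaw": 0}, {"tx": 0, "ty": 18, "tz": 0, "yaw": 0}, {"tx": 0, "ty": 16, "tz": 0, "yaw": 0}, {"tx": 0, "ty": 10, "tz": 0, "yaw": 0}, {"tx": 0, "ty": 7, "tz": 0, "yaw": 0}, {"tx": 0, "ty": 5, "tz": 0, "yaw": 0}, {"tx": 0, "ty": 3, "tz": 0, "yaw": 0}, {"tx": 0, "ty": 0, "tz": 0, "yaw": 0}, {"tx": 0, "ty": 0, "tz": 0, "yaw": 0}, {"tx": 0, "ty": 0, "tz": 0, "yaw": 0}])

```text
clock: 15.28
eef_pos: [0.395, 0.3122, 0.1133]
tool_rot: [[0.983, 0.001, -0.185], [0.185, 0.0, 0.983], [0.001, -1.0, 0.0]]
ft_force: [0.4, -0.3, -1.1]
gripper_width: 0.338
```

Another 1.3 mm, then release and rise.

Emit:
apply_moves(commands=[{"tx": 0, "ty": 1.2, "tz": -0.6, "yaw": 0}, {"tx": 0, "ty": 0, "tz": 0, "yaw": 0}, {"tx": 0, "ty": 0, "tz": 0, "yaw": 0}])

```text
clock: 15.53
eef_pos: [0.3951, 0.3115, 0.1118]
tool_rot: [[0.983, 0.001, -0.185], [0.185, 0.0, 0.983], [0.001, -1.0, 0.0]]
ft_force: [0.3, 0.6, 0.9]
gripper_width: 0.34
```

Emit:
apply_moves(commands=[{"tx": 0, "ty": 0, "tz": 0, "yaw": 0}, {"tx": 0, "ty": 0, "tz": 0, "yaw": 0}, {"tx": 0, "ty": 0, "tz": 0, "yaw": 0}, {"tx": 0, "ty": 0, "tz": 0, "yaw": 0}, {"tx": 0, "ty": 0, "tz": 0, "yaw": 0}, {"tx": 0, "ty": -5, "tz": 0, "yaw": 0}, {"tx": 0, "ty": -15, "tz": 0, "yaw": 0}, {"tx": 0, "ty": -20, "tz": 0, "yaw": 0}, {"tx": 0, "ty": -25, "tz": 0, "yaw": 0}, {"tx": 0, "ty": -20, "tz": 0, "yaw": 0}, {"tx": 0, "ty": 0, "tz": 0, "yaw": 0}], gripper=0.8)

```text
clock: 16.45
eef_pos: [0.3962, 0.3122, 0.2006]
tool_rot: [[0.983, 0.006, -0.185], [0.185, 0.003, 0.983], [0.007, -1.0, 0.002]]
ft_force: [-0.7, 0.3, 0.8]
gripper_width: 0.799
```

Run:
```python
from h import *
d=get('scene');save('s8',d['frame'][120:340,150:450],2.5)
print(grip(d,(.395,.311),.129)[:4]); g=grip(d,(.48,.012),.128);print(g[:4])
d2=get('top');save('t8',d2['frame'][60:280,60:400],2.2);g=grip(d2,(.48,.012),.128);print(g[:4])
print(grip(d2,(.395,.311),.129)[:4],grip(d2,(.647,-.171),.109)[:4])
go(478,12,210,0)
```

```text
(array([398.01602173, 312.93536377]), array([58.72890091, 30.25998878]), 10.546533584594727, np.float64(0.13003928472533005))
(array([479.95928955,  15.24871063]), array([39.43702698, 53.41801071]), -81.35668277740479, np.float64(0.12893162655998316))
(array([476.70169067,  13.49398041]), array([30.35014725, 49.51784897]), -82.56861400604248, np.float64(0.1268663282463887))
(array([378.559021  , 307.86456299]), array([28.48169899, 16.25288391]), 89.81138610839844, np.float64(0.1281227177278117)) (array([ 646.42382812, -169.47935486]), array([30.06888771, 43.26451874]), -63.151254653930664, np.float64(0.10770042167636032))
t 16.55 now [394.8 311.5 196.7] ang 100.7 | yaw 100.7 (q6 end 1) then tx 299.5 tz 83.2 ty -13.3 g 0.799 F [ 0.3 -0.5 -0.4]
xt check [0.98 0.18] tilt -1.0
```

View pics/s8.png

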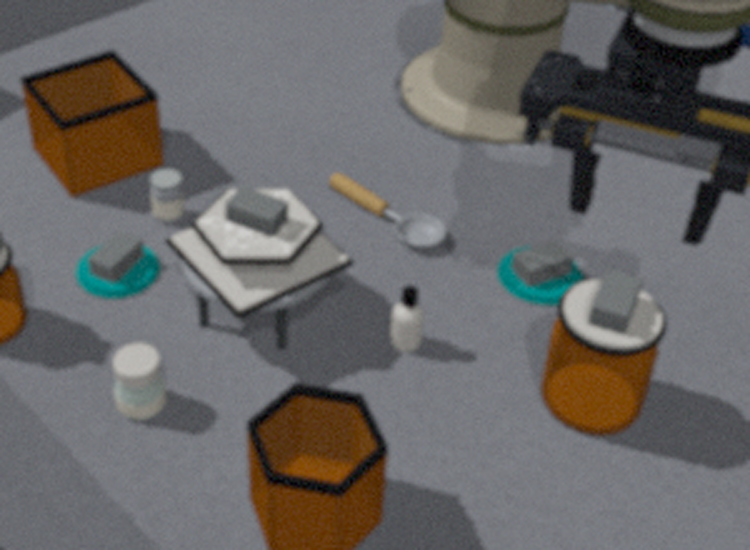

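View pics/t8.png

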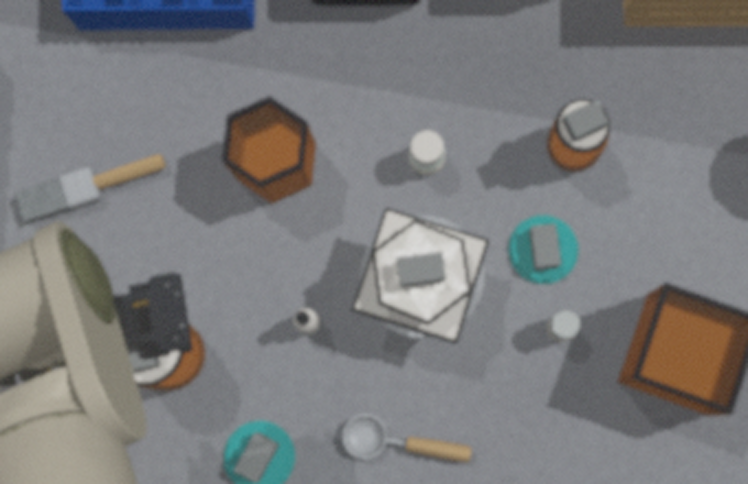

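Emit:
apply_moves(commands=[{"tx": 0, "ty": -3, "tz": 0, "yaw": 7}, {"tx": 0, "ty": -3, "tz": 0, "yaw": 7}, {"tx": 0, "ty": -3, "tz": 0, "yaw": 7}, {"tx": 0, "ty": -3, "tz": 0, "yaw": 7}, {"tx": 0, "ty": 0, "tz": 0, "yaw": 7}, {"tx": 0, "ty": 0, "tz": 0, "yaw": 7}, {"tx": 0, "ty": 0, "tz": 0, "yaw": 7}, {"tx": 0, "ty": 0, "tz": 0, "yaw": 7}, {"tx": 0, "ty": 0, "tz": 0, "yaw": 7}, {"tx": 0, "ty": 0, "tz": 0, "yaw": 7}, {"tx": 0, "ty": 0, "tz": 0, "yaw": 7}, {"tx": 0, "ty": 0, "tz": 0, "yaw": 7}])

```text
clock: 17.55
eef_pos: [0.3943, 0.3112, 0.2071]
tool_rot: [[0.281, -0.002, 0.96], [-0.96, -0.001, 0.281], [0.0, -1.0, -0.003]]
ft_force: [-0.6, 0.8, -0.8]
gripper_width: 0.801
```

Emit:
apply_moves(commands=[{"tx": 0, "ty": 0, "tz": 0, "yaw": 4.7}, {"tx": 0, "ty": 0, "tz": 0, "yaw": 4.6}, {"tx": 0, "ty": 0, "tz": 0, "yaw": 0}])

```text
clock: 17.8
eef_pos: [0.3944, 0.3112, 0.2072]
tool_rot: [[0.125, -0.002, 0.992], [-0.992, -0.001, 0.125], [0.001, -1.0, -0.002]]
ft_force: [-0.4, 0.2, -0.6]
gripper_width: 0.793
```

Run:
```python
from h import *
go(476.9,13.2,200,7.4)
```

```text
t 17.80 now [394.4 311.2 207.2] ang 7.2 | yaw -0.2 (q6 end -6) then tx 306.2 tz 43.5 ty 7.2 g 0.793 F [-0.4  0.2 -0.6]
xt check [ 0.13 -0.99] tilt -1.0
```

Emit:
apply_moves(commands=[{"tx": 13.6, "ty": 0, "tz": 2, "yaw": 0}, {"tx": 31, "ty": 0, "tz": 4.4, "yaw": 0}, {"tx": 31, "ty": 0, "tz": 4.4, "yaw": 0}, {"tx": 31, "ty": 0, "tz": 4.4, "yaw": 0}, {"tx": 31, "ty": 0, "tz": 4.4, "yaw": 0}, {"tx": 31, "ty": 0, "tz": 4.4, "yaw": 0}, {"tx": 31, "ty": 0, "tz": 4.4, "yaw": 0}, {"tx": 31, "ty": 0, "tz": 4.4, "yaw": 0}, {"tx": 31, "ty": 0, "tz": 4.4, "yaw": 0}, {"tx": 31, "ty": 0, "tz": 4.4, "yaw": 0}, {"tx": 13.6, "ty": 0, "tz": 2, "yaw": 0}, {"tx": 0, "ty": 0, "tz": 0, "yaw": 0}])

```text
clock: 18.8
eef_pos: [0.4775, 0.0111, 0.2075]
tool_rot: [[0.127, -0.002, 0.992], [-0.992, -0.0, 0.127], [-0.0, -1.0, -0.002]]
ft_force: [0.0, -0.3, 0.1]
gripper_width: 0.804
```

Emit:
apply_moves(commands=[{"tx": 0, "ty": 0, "tz": 0, "yaw": 0}, {"tx": 0, "ty": 0, "tz": 0, "yaw": 0}])

```text
clock: 18.97
eef_pos: [0.4768, 0.0142, 0.2081]
tool_rot: [[0.13, -0.001, 0.992], [-0.992, 0.0, 0.13], [-0.001, -1.0, -0.001]]
ft_force: [0.5, -0.1, -0.0]
gripper_width: 0.799
```

Run:
```python
from h import *
go(476.9,13.2,110,7.4)
d=get('wrist');save('w9',d['frame'])
```

```text
t 18.97 now [476.8  14.2 208.1] ang 7.5 | yaw 0.1 (q6 end -6) then tx 1.0 tz -0.1 ty 98.1 g 0.799 F [ 0.5 -0.1 -0. ]
xt check [ 0.13 -0.99] tilt -1.0
```

View pics/w9.png

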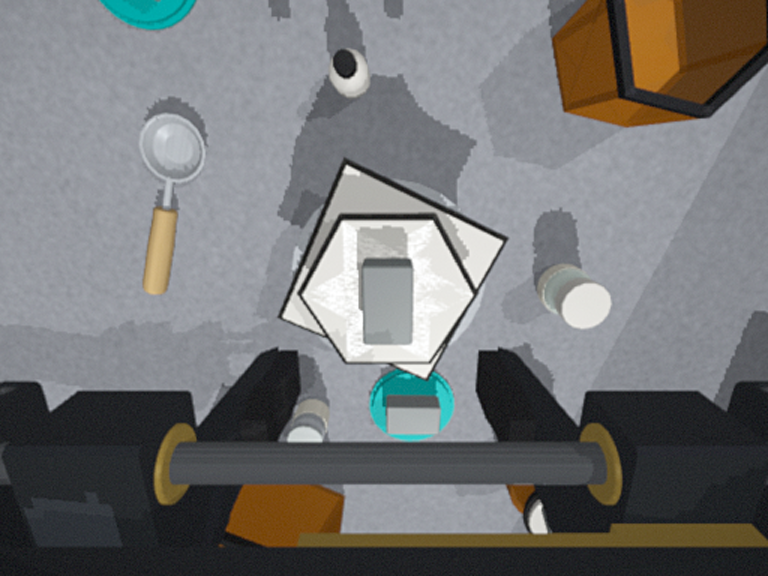

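Emit:
apply_moves(commands=[{"tx": 1, "ty": 10, "tz": 0, "yaw": 0}, {"tx": 0, "ty": 18, "tz": 0, "yaw": 0}, {"tx": 0, "ty": 18, "tz": 0, "yaw": 0}, {"tx": 0, "ty": 18, "tz": 0, "yaw": 0}, {"tx": 0, "ty": 14, "tz": 0, "yaw": 0}, {"tx": 0, "ty": 9, "tz": 0, "yaw": 0}, {"tx": 0, "ty": 6, "tz": 0, "yaw": 0}, {"tx": 0, "ty": 4, "tz": 0, "yaw": 0}, {"tx": 0, "ty": 0, "tz": 0, "yaw": 0}, {"tx": 0, "ty": 0, "tz": 0, "yaw": 0}])

```text
clock: 19.85
eef_pos: [0.4776, 0.0124, 0.1119]
tool_rot: [[0.128, 0.001, 0.992], [-0.992, -0.0, 0.128], [0.0, -1.0, 0.001]]
ft_force: [0.5, 0.1, 0.1]
gripper_width: 0.8
```

Emit:
apply_moves(commands=[{"tx": 0, "ty": 0, "tz": 0, "yaw": 0}, {"tx": 0, "ty": 0, "tz": 0, "yaw": 0}, {"tx": 0, "ty": 0, "tz": 0, "yaw": 0}, {"tx": 0, "ty": 0, "tz": 0, "yaw": 0}, {"tx": 0, "ty": 0, "tz": 0, "yaw": 0}, {"tx": 0, "ty": 0, "tz": 0, "yaw": 0}, {"tx": 0, "ty": 0, "tz": 0, "yaw": 0}, {"tx": 0, "ty": 0, "tz": 0, "yaw": 0}], gripper=0.0, squeeze=25)

```text
clock: 20.52
eef_pos: [0.4774, 0.0124, 0.1116]
tool_rot: [[0.128, 0.0, 0.992], [-0.992, -0.0, 0.128], [0.0, -1.0, 0.0]]
ft_force: [-1.2, 0.4, 1.3]
gripper_width: 0.335
```

Run:
```python
from h import *
go(630,190.4,180,-5.5)
```

```text
t 20.52 now [477.4  12.4 111.6] ang 7.4 | yaw 12.9 (q6 end 22) then tx -191.8 tz 134.8 ty -68.4 g 0.335 F [-1.2  0.4  1.3]
xt check [ 0.13 -0.99] tilt -1.0
```

Emit:
apply_moves(commands=[{"tx": 0, "ty": -5, "tz": 0, "yaw": 0}, {"tx": 0, "ty": -10, "tz": 0, "yaw": 0}, {"tx": 0, "ty": -18, "tz": 0, "yaw": 0}, {"tx": 0, "ty": -18, "tz": 0, "yaw": 0}, {"tx": 0, "ty": -18, "tz": 0, "yaw": 0}, {"tx": 0, "ty": 0, "tz": 0, "yaw": 4.3}, {"tx": 0, "ty": 0, "tz": 0, "yaw": 4.3}, {"tx": 0, "ty": 0, "tz": 0, "yaw": 4.3}, {"tx": -9, "ty": 0, "tz": 6, "yaw": 0}, {"tx": -21.8, "ty": 0, "tz": 15.3, "yaw": 0}, {"tx": -21.8, "ty": 0, "tz": 15.3, "yaw": 0}, {"tx": -21.8, "ty": 0, "tz": 15.3, "yaw": 0}])

```text
clock: 21.52
eef_pos: [0.5373, 0.0829, 0.1812]
tool_rot: [[-0.094, 0.001, 0.996], [-0.996, 0.0, -0.094], [-0.0, -1.0, 0.001]]
ft_force: [0.2, 0.0, -0.3]
gripper_width: 0.337
```

Emit:
apply_moves(commands=[{"tx": -21.8, "ty": 0, "tz": 15.3, "yaw": 0}, {"tx": -21.8, "ty": 0, "tz": 15.3, "yaw": 0}, {"tx": -21.8, "ty": 0, "tz": 15.3, "yaw": 0}, {"tx": -21.8, "ty": 0, "tz": 15.3, "yaw": 0}, {"tx": -21.8, "ty": 0, "tz": 15.3, "yaw": 0}, {"tx": -8, "ty": 0, "tz": 6, "yaw": 0}, {"tx": 0, "ty": 0, "tz": 0, "yaw": 0}, {"tx": 0, "ty": 0, "tz": 0, "yaw": 0}, {"tx": 0, "ty": 0, "tz": 0, "yaw": 0}])

```text
clock: 22.27
eef_pos: [0.6293, 0.1896, 0.1807]
tool_rot: [[-0.096, -0.0, 0.995], [-0.995, -0.0, -0.096], [0.0, -1.0, -0.0]]
ft_force: [-0.0, -0.5, -1.0]
gripper_width: 0.339
```

Run:
```python
from h import *
go(630,189.7,112,-5.5)
d=get('wrist');save('w10',d['frame'])
d=get('scene');save('s10',d['frame'][120:340,150:450],2.5)
```

```text
t 22.27 now [629.3 189.6 180.7] ang -5.5 | yaw -0.0 (q6 end 22) then tx -0.1 tz 0.7 ty 68.7 g 0.339 F [-0.  -0.5 -1. ]
xt check [-0.1 -1. ] tilt -1.0
```

View pics/w10.png

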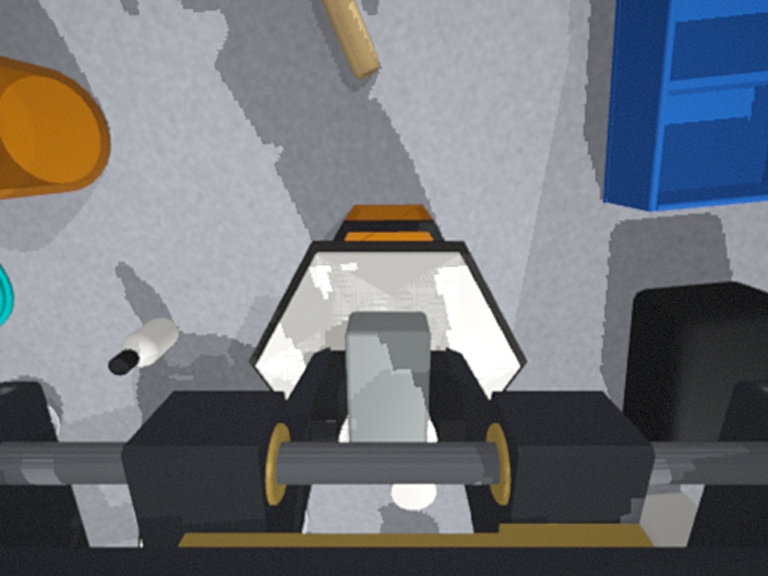

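View pics/s10.png

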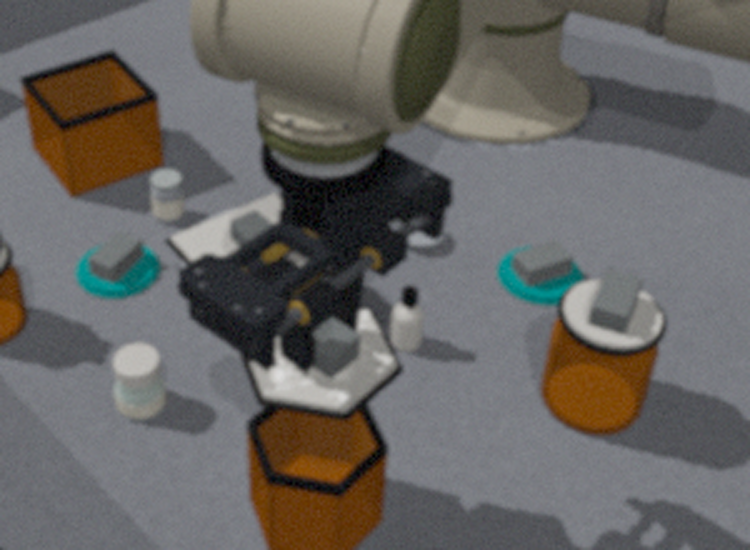

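Emit:
apply_moves(commands=[{"tx": 0, "ty": 8, "tz": 0.7, "yaw": 0}, {"tx": 0, "ty": 15, "tz": 0, "yaw": 0}, {"tx": 0, "ty": 16, "tz": 0, "yaw": 0}, {"tx": 0, "ty": 14, "tz": 0, "yaw": 0}, {"tx": 0, "ty": 10, "tz": 0, "yaw": 0}, {"tx": 0, "ty": 7, "tz": 0, "yaw": 0}, {"tx": 0, "ty": 4, "tz": 0, "yaw": 0}, {"tx": 0, "ty": 3, "tz": 0, "yaw": 0}, {"tx": 0, "ty": 0, "tz": 0, "yaw": 0}, {"tx": 0, "ty": 0, "tz": 0, "yaw": 0}, {"tx": 0, "ty": 0, "tz": 0, "yaw": 0}])

```text
clock: 23.28
eef_pos: [0.6306, 0.1899, 0.1042]
tool_rot: [[-0.097, 0.001, 0.995], [-0.995, 0.0, -0.097], [-0.0, -1.0, 0.001]]
ft_force: [0.6, -0.4, -1.1]
gripper_width: 0.336
```

Emit:
apply_moves(commands=[{"tx": 0, "ty": 1.2, "tz": -0.4, "yaw": 0}, {"tx": 0, "ty": 0, "tz": 0, "yaw": 0}, {"tx": 0, "ty": 0, "tz": 0, "yaw": 0}])

```text
clock: 23.53
eef_pos: [0.6301, 0.1899, 0.1027]
tool_rot: [[-0.097, 0.001, 0.995], [-0.995, 0.0, -0.097], [-0.0, -1.0, 0.001]]
ft_force: [-0.6, 0.8, -0.5]
gripper_width: 0.337
```

Emit:
apply_moves(commands=[{"tx": 0, "ty": 0, "tz": 0, "yaw": 0}, {"tx": 0, "ty": 0, "tz": 0, "yaw": 0}, {"tx": 0, "ty": 0, "tz": 0, "yaw": 0}, {"tx": 0, "ty": 0, "tz": 0, "yaw": 0}, {"tx": 0, "ty": 0, "tz": 0, "yaw": 0}, {"tx": 0, "ty": -5, "tz": 0, "yaw": 0}, {"tx": 0, "ty": -15, "tz": 0, "yaw": 0}, {"tx": 0, "ty": -20, "tz": 0, "yaw": 0}, {"tx": 0, "ty": -25, "tz": 0, "yaw": 0}, {"tx": 0, "ty": -25, "tz": 0, "yaw": 0}, {"tx": 0, "ty": 0, "tz": 0, "yaw": 0}], gripper=0.8)

```text
clock: 24.45
eef_pos: [0.6316, 0.1902, 0.1983]
tool_rot: [[-0.096, 0.009, 0.995], [-0.995, 0.001, -0.096], [-0.002, -1.0, 0.009]]
ft_force: [-0.6, -0.5, 1.1]
gripper_width: 0.801
```

Run:
```python
from h import *
d=get('scene');save('s11',d['frame'][120:340,150:450],2.5)
g=grip(d,(.48,.012),.099);print(g[:4])
d2=get('top');save('t11',d2['frame'][60:280,60:400],2.2);g=grip(d2,(.48,.012),.099);print(g[:4])
go(478,12,200,0)
```

```text
(array([472.50213623,  -8.82748413]), array([ 9.22358322, 33.48973846]), -4.920570373535156, np.float64(0.09997347848112954))
(array([477.65899658,  14.62585258]), array([49.93180084, 30.48145294]), 72.39754486083984, np.float64(0.0977048459500758))
t 24.55 now [630.2 189.9 193.2] ang -5.5 | yaw -5.5 (q6 end 1) then tx 177.9 tz -152.2 ty -6.8 g 0.797 F [ 0.3 -0.8 -0.5]
xt check [-0.1 -1. ] tilt -1.0
```

View pics/s11.png

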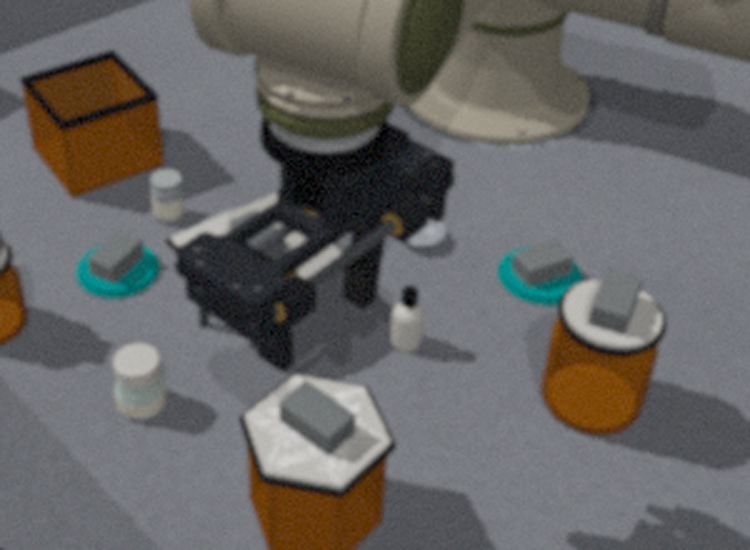

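View pics/t11.png

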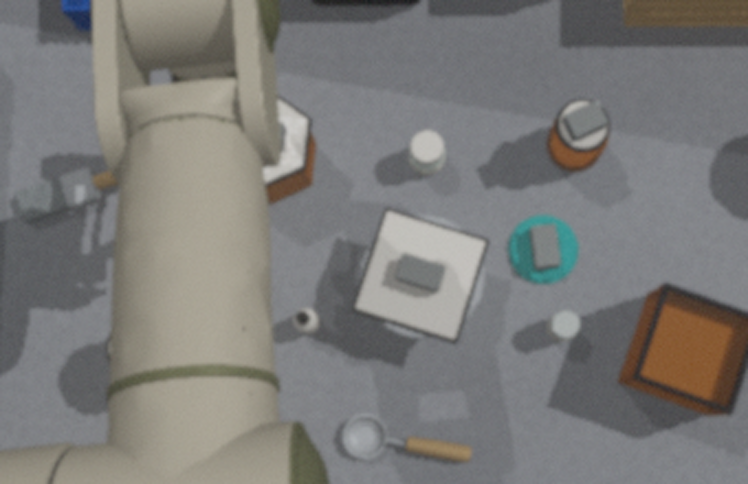

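Emit:
apply_moves(commands=[{"tx": 0, "ty": 0, "tz": 0, "yaw": 4}, {"tx": 0, "ty": 0, "tz": 0, "yaw": 4.1}, {"tx": 0, "ty": 0, "tz": 0, "yaw": 4}, {"tx": 0, "ty": 0, "tz": 0, "yaw": 0}])

```text
clock: 24.88
eef_pos: [0.6295, 0.1898, 0.1909]
tool_rot: [[-0.305, -0.002, 0.952], [-0.952, -0.0, -0.305], [0.001, -1.0, -0.002]]
ft_force: [0.7, -0.7, 0.5]
gripper_width: 0.804
```

Run:
```python
from h import *
go(477.7,14.2,190,-17.6)
```

```text
t 24.88 now [629.5 189.8 190.9] ang -17.8 | yaw -0.2 (q6 end 19) then tx 213.3 tz -91.6 ty 0.9 g 0.804 F [ 0.7 -0.7  0.5]
xt check [-0.31 -0.95] tilt -1.0
```

Emit:
apply_moves(commands=[{"tx": 11.5, "ty": -5, "tz": -4.8, "yaw": 0}, {"tx": 24, "ty": 0, "tz": -10.3, "yaw": 0}, {"tx": 24, "ty": 0, "tz": -10.3, "yaw": 0}, {"tx": 24, "ty": 0, "tz": -10.3, "yaw": 0}, {"tx": 24, "ty": 0, "tz": -10.3, "yaw": 0}, {"tx": 24, "ty": 0, "tz": -10.3, "yaw": 0}, {"tx": 24, "ty": 0, "tz": -10.3, "yaw": 0}, {"tx": 24, "ty": 0, "tz": -10.3, "yaw": 0}, {"tx": 24, "ty": 0, "tz": -10.3, "yaw": 0}, {"tx": 10, "ty": 0, "tz": -4.4, "yaw": 0}, {"tx": 0, "ty": 0, "tz": 0, "yaw": 0}, {"tx": 0, "ty": 0, "tz": 0, "yaw": 0}])

```text
clock: 25.88
eef_pos: [0.4783, 0.0143, 0.1973]
tool_rot: [[-0.303, 0.0, 0.953], [-0.953, 0.0, -0.303], [-0.0, -1.0, 0.0]]
ft_force: [-0.2, -1.1, 0.1]
gripper_width: 0.8
```

Run:
```python
from h import *
go(477.7,14.2,81,-17.6)
d=get('wrist');save('w12',d['frame'])
d=get('top');save('t12',d['frame'][60:280,60:400],2.2)
```

```text
t 25.88 now [478.3  14.3 197.3] ang -17.6 | yaw -0.0 (q6 end 19) then tx 0.3 tz -0.5 ty 116.3 g 0.8 F [-0.2 -1.1  0.1]
xt check [-0.3  -0.95] tilt -1.0
```

View pics/w12.png

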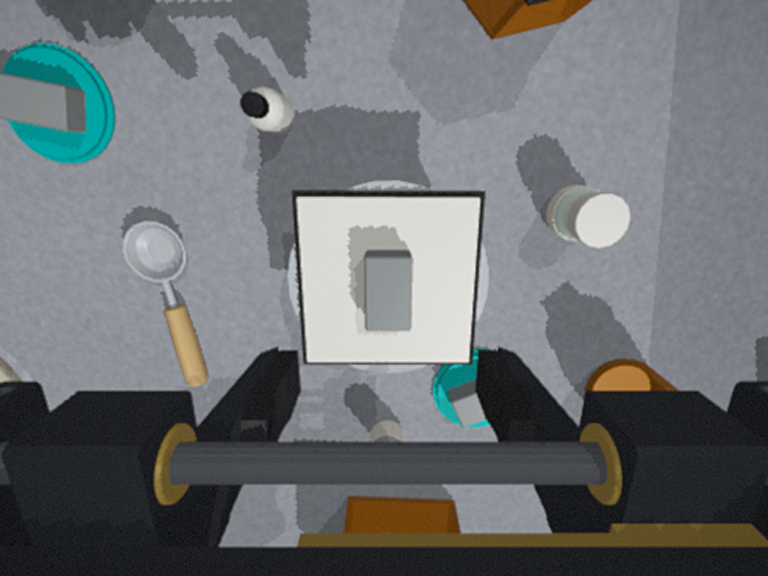

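Emit:
apply_moves(commands=[{"tx": 0, "ty": 10, "tz": -0.5, "yaw": 0}, {"tx": 0, "ty": 20, "tz": 0, "yaw": 0}, {"tx": 0, "ty": 20, "tz": 0, "yaw": 0}, {"tx": 0, "ty": 20, "tz": 0, "yaw": 0}, {"tx": 0, "ty": 18, "tz": 0, "yaw": 0}, {"tx": 0, "ty": 13, "tz": 0, "yaw": 0}, {"tx": 0, "ty": 8, "tz": 0, "yaw": 0}, {"tx": 0, "ty": 4, "tz": 0, "yaw": 0}, {"tx": 0, "ty": 2, "tz": 0, "yaw": 0}, {"tx": 0, "ty": 0, "tz": 0, "yaw": 0}, {"tx": 0, "ty": 0, "tz": 0, "yaw": 0}])

```text
clock: 26.9
eef_pos: [0.478, 0.0144, 0.0829]
tool_rot: [[-0.303, 0.001, 0.953], [-0.953, -0.0, -0.303], [-0.0, -1.0, 0.001]]
ft_force: [0.3, 0.4, 0.1]
gripper_width: 0.802
```

Emit:
apply_moves(commands=[{"tx": 0, "ty": 0, "tz": 0, "yaw": 0}, {"tx": 0, "ty": 0, "tz": 0, "yaw": 0}, {"tx": 0, "ty": 0, "tz": 0, "yaw": 0}, {"tx": 0, "ty": 0, "tz": 0, "yaw": 0}, {"tx": 0, "ty": 0, "tz": 0, "yaw": 0}, {"tx": 0, "ty": 0, "tz": 0, "yaw": 0}, {"tx": 0, "ty": 0, "tz": 0, "yaw": 0}, {"tx": 0, "ty": 0, "tz": 0, "yaw": 0}], gripper=0.0, squeeze=30)

```text
clock: 27.57
eef_pos: [0.4776, 0.0143, 0.0824]
tool_rot: [[-0.303, 0.0, 0.953], [-0.953, -0.0, -0.303], [-0.0, -1.0, 0.0]]
ft_force: [0.3, -0.5, 1.2]
gripper_width: 0.339
```

Run:
```python
from h import *
go(394,-286.7,180,-20.5)
```

```text
t 27.57 now [477.6  14.3  82.4] ang -17.6 | yaw 2.9 (q6 end -16) then tx 311.2 tz 27.2 ty -97.6 g 0.339 F [ 0.3 -0.5  1.2]
xt check [-0.3  -0.95] tilt -1.0
```

Emit:
apply_moves(commands=[{"tx": 0, "ty": -5, "tz": 0, "yaw": 0}, {"tx": 0, "ty": -15, "tz": 0, "yaw": 0}, {"tx": 0, "ty": -25, "tz": 0, "yaw": 0}, {"tx": 0, "ty": -25, "tz": 0, "yaw": 0}, {"tx": 0, "ty": -15, "tz": 0, "yaw": 0}, {"tx": 0, "ty": -5, "tz": 0, "yaw": 2.9}, {"tx": 15.6, "ty": 0, "tz": 1.1, "yaw": 0}, {"tx": 28, "ty": 0, "tz": 2.5, "yaw": 0}, {"tx": 28, "ty": 0, "tz": 2.5, "yaw": 0}, {"tx": 28, "ty": 0, "tz": 2.5, "yaw": 0}, {"tx": 28, "ty": 0, "tz": 2.5, "yaw": 0}, {"tx": 28, "ty": 0, "tz": 2.5, "yaw": 0}])

```text
clock: 28.57
eef_pos: [0.4349, -0.1372, 0.1725]
tool_rot: [[-0.351, -0.0, 0.936], [-0.936, 0.0, -0.351], [-0.0, -1.0, -0.0]]
ft_force: [1.1, -0.2, -2.9]
gripper_width: 0.339
```

Emit:
apply_moves(commands=[{"tx": 28, "ty": 0, "tz": 2.5, "yaw": 0}, {"tx": 28, "ty": 0, "tz": 2.5, "yaw": 0}, {"tx": 28, "ty": 0, "tz": 2.5, "yaw": 0}, {"tx": 28, "ty": 0, "tz": 2.5, "yaw": 0}, {"tx": 28, "ty": 0, "tz": 2.5, "yaw": 0}, {"tx": 15.6, "ty": 0, "tz": 1.1, "yaw": 0}, {"tx": 0, "ty": 0, "tz": 0, "yaw": 0}, {"tx": 0, "ty": 0, "tz": 0, "yaw": 0}, {"tx": 0, "ty": 0, "tz": 0, "yaw": 0}])

```text
clock: 29.32
eef_pos: [0.3939, -0.2857, 0.1723]
tool_rot: [[-0.35, -0.0, 0.937], [-0.937, 0.001, -0.35], [-0.001, -1.0, -0.0]]
ft_force: [0.4, 0.2, -1.4]
gripper_width: 0.337
```

Run:
```python
from h import *
go(394,-286.7,109,-20.5)
d=get('wrist');save('w13',d['frame'])
d=get('scene');save('s13',d['frame'][80:300,100:400],2.5)
```

```text
t 29.32 now [ 393.9 -285.7  172.3] ang -20.5 | yaw -0.0 (q6 end -16) then tx 0.9 tz 0.5 ty 63.3 g 0.337 F [ 0.4  0.2 -1.4]
xt check [-0.35 -0.94] tilt -1.0
```

View pics/w13.png

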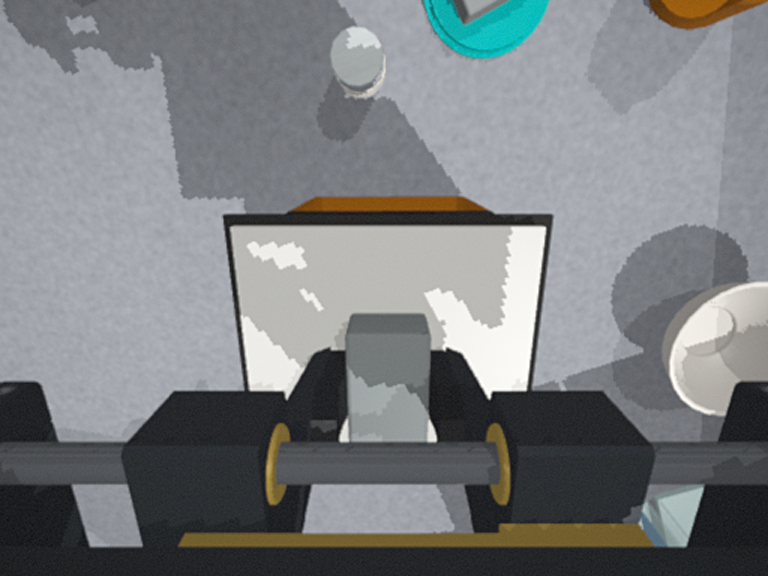

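View pics/s13.png

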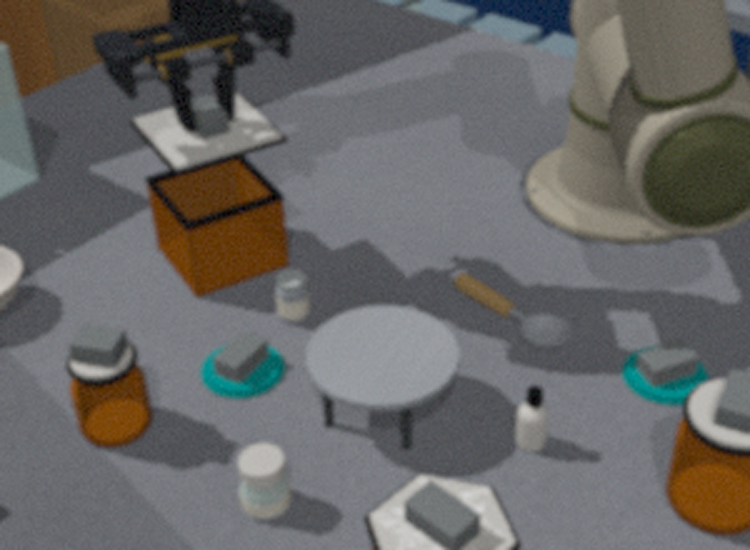

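Emit:
apply_moves(commands=[{"tx": 0.9, "ty": 8, "tz": 0.3, "yaw": 0}, {"tx": 0, "ty": 14, "tz": 0, "yaw": 0}, {"tx": 0, "ty": 14, "tz": 0, "yaw": 0}, {"tx": 0, "ty": 12, "tz": 0, "yaw": 0}, {"tx": 0, "ty": 7, "tz": 0, "yaw": 0}, {"tx": 0, "ty": 5, "tz": 0, "yaw": 0}, {"tx": 0, "ty": 3, "tz": 0, "yaw": 0}, {"tx": 0, "ty": 0, "tz": 0, "yaw": 0}, {"tx": 0, "ty": 0, "tz": 0, "yaw": 0}, {"tx": 0, "ty": 0, "tz": 0, "yaw": 0}])

```text
clock: 30.25
eef_pos: [0.3939, -0.2878, 0.1098]
tool_rot: [[-0.351, 0.001, 0.936], [-0.936, -0.001, -0.351], [0.0, -1.0, 0.001]]
ft_force: [-0.6, 0.5, -1.1]
gripper_width: 0.342
```

Emit:
apply_moves(commands=[{"tx": -1, "ty": 1.3, "tz": 0, "yaw": 0}, {"tx": 0, "ty": 0.8, "tz": 0, "yaw": 0}, {"tx": 0, "ty": 0, "tz": 0, "yaw": 0}, {"tx": 0, "ty": 0, "tz": 0, "yaw": 0}])

```text
clock: 30.58
eef_pos: [0.3942, -0.2866, 0.1074]
tool_rot: [[-0.351, 0.0, 0.936], [-0.936, -0.0, -0.351], [0.0, -1.0, 0.0]]
ft_force: [0.5, 0.9, 0.3]
gripper_width: 0.339
```

Emit:
apply_moves(commands=[{"tx": 0, "ty": 0, "tz": 0, "yaw": 0}, {"tx": 0, "ty": 0, "tz": 0, "yaw": 0}, {"tx": 0, "ty": 0, "tz": 0, "yaw": 0}, {"tx": 0, "ty": 0, "tz": 0, "yaw": 0}, {"tx": 0, "ty": 0, "tz": 0, "yaw": 0}, {"tx": 0, "ty": -5, "tz": 0, "yaw": 0}, {"tx": 0, "ty": -15, "tz": 0, "yaw": 0}, {"tx": 0, "ty": -20, "tz": 0, "yaw": 0}, {"tx": 0, "ty": -25, "tz": 0, "yaw": 0}, {"tx": 0, "ty": -25, "tz": 0, "yaw": 0}, {"tx": 0, "ty": -25, "tz": 0, "yaw": 0}, {"tx": 0, "ty": 0, "tz": 0, "yaw": 0}], gripper=0.8)

```text
clock: 31.58
eef_pos: [0.3952, -0.2878, 0.227]
tool_rot: [[-0.351, 0.005, 0.936], [-0.936, -0.006, -0.351], [0.004, -1.0, 0.007]]
ft_force: [0.2, -0.4, 0.5]
gripper_width: 0.806
```

Emit:
apply_moves(commands=[{"tx": 20, "ty": 0, "tz": -10, "yaw": 0}, {"tx": 25, "ty": 0, "tz": -12, "yaw": 0}, {"tx": 25, "ty": 0, "tz": -12, "yaw": 0}, {"tx": 25, "ty": 0, "tz": -12, "yaw": 0}, {"tx": 25, "ty": 0, "tz": -12, "yaw": 0}, {"tx": 25, "ty": 0, "tz": -12, "yaw": 0}, {"tx": 25, "ty": 0, "tz": -12, "yaw": 0}, {"tx": 10, "ty": 0, "tz": -5, "yaw": 0}, {"tx": 0, "ty": 0, "tz": 0, "yaw": 0}, {"tx": 0, "ty": 0, "tz": 0, "yaw": 0}])

```text
clock: 32.42
eef_pos: [0.2497, -0.4242, 0.2219]
tool_rot: [[-0.352, 0.0, 0.936], [-0.936, 0.001, -0.352], [-0.001, -1.0, -0.0]]
ft_force: [-0.0, -0.5, -0.2]
gripper_width: 0.802
```

Run:
```python
from h import *
import pickle
T={'hex':((.630,.190),.09),'small':((.647,-.171),.08),'large':((.395,.3115),.1),'tank':((.394,-.2865),.095)}
for n in('top','scene'):
    d=get(n); pickle.dump(d,open(n+'F.pkl','wb')); save(n+'F',d['frame']); W=cloud(d)
    for k,(c,h) in T.items():
        try:
            g=grip(d,c,h+.029,.04); print(n,k,[np.round(x,1) for x in g[:3]],'gripz',round(g[3],4),end=' ')
        except Exception as e: print(n,k,e)
        m=(np.abs(W[...,2]-h-.007)<.006)&(np.hypot(W[...,0]-c[0],W[...,1]-c[1])<.095)
        X=(W[m][:,:2]*1000).astype(np.float32); a,b,gg=cv2.minAreaRect(X); A=np.c_[W[m][:,:2]-c,np.ones(m.sum())]
        co=np.linalg.lstsq(A,W[m][:,2],rcond=None)[0]
        print('| panel',np.round(a,1),np.round(b,1),round(gg,1),'z',np.median(W[m][:,2]).round(4),'slope',co[:2].round(3))
print(bot.observe()['clock'],bot.observe()['eef_pos'])
```

```text
top hex [array([629.2, 190.1]), array([50.4, 31.1]), np.float64(83.8)] gripz 0.1181 | panel [630.1 190.1] [114.5 101.5] 55.4 z 0.0957 slope [-0.     0.005]
top small [array([ 646.4, -169.5]), array([30.1, 43.3]), np.float64(-63.2)] gripz 0.1078 | panel [ 647.4 -169.4] [61.2 57.9] 12.9 z 0.0852 slope [-0.007  0.005]
top large [array([395.8, 312.3]), array([49.8, 30.8]), np.float64(11.2)] gripz 0.1281 | panel [396.1 313.6] [81.8 82.8] 1.7 z 0.1056 slope [ 0.004 -0.003]
top tank [array([ 393.5, -284.7]), array([49.9, 30.4]), np.float64(69.4)] gripz 0.1227 | panel [ 393.9 -285.5] [124.5 123.9] 69.5 z 0.1006 slope [-0.     0.001]
scene hex [array([632. , 191.1]), array([53.5, 35.1]), np.float64(84.1)] gripz 0.12 | panel [629.8 189.9] [116.5 102.3] 54.2 z 0.0981 slope [-0.013 -0.009]
scene small [array([ 649.1, -168. ]), array([38.1, 46.9]), np.float64(-63.4)] gripz 0.1097 | panel [ 652.1 -165.5] [47.8 59.6] 50.6 z 0.0869 slope [-0.023 -0.033]
scene large [array([398.2, 313.1]), array([59.1, 30.5]), np.float64(10.5)] gripz 0.1301 | panel [400.  313.3] [74.1 83.5] 11.5 z 0.108 slope [-0.033 -0.01 ]
scene tank [array([ 396.8, -283.6]), array([62.9, 34.9]), np.float64(70.1)] gripz 0.1249 | panel [ 394.7 -286.7] [126.2 122.8] 70.2 z 0.1035 slope [-0.014 -0.012]
32.5167 [ 0.25031858 -0.42379528  0.22214138]
```

View pics/topF.png

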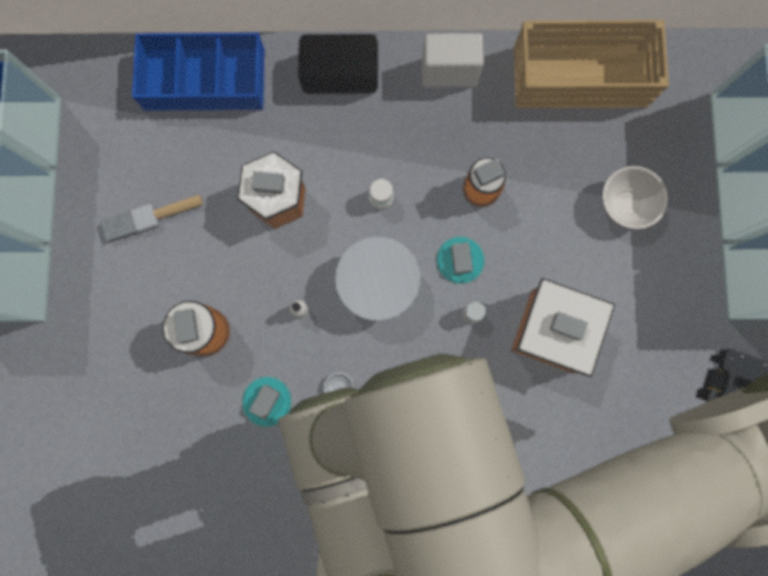

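View pics/sceneF.png

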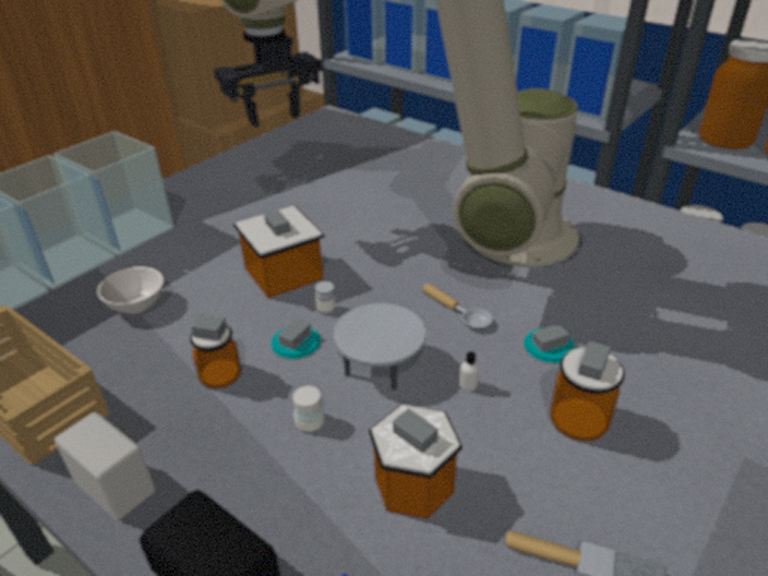

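All four covers sit flat, centred and aligned on their vessels, and the arm is clear of them. Handing the job in.

```bash
python3 -c "
from h import *
print(bot.job_done())"
```

```text
the job is handed in; nothing more can be done
None
```

All four covers are on their vessels, grip up. I took the pile apart from the top: small round, large round, hexagonal, then square. I handed the job in at about 32.5 s on the robot's clock, with the arm clear. No verdict came back.

The last check compared the final top view with the vessel positions I measured at the start:

| Check | Final top view | Limit |
|---|---|---|
| Centring | within about 2.5 mm for every cover | 10 mm |
| Height | about 1–2 mm below nominal, the same offset as in readings before anything was moved | 4 mm |
| Tilt | slopes at most 0.01 | 0.08 rad |
| Square and hexagonal alignment | about 1° | 0.2 rad (11.5°) |

**Disagreement between views:** in the scene camera the two round covers read up to about 7 mm off centre, with slopes up to about 0.04. That camera sees the covers at a slant, so its masks pick up side faces. I trusted the top view because the sizes it measured matched the given ones closely.

In the pictures the vessels and the turquoise look-alikes look unmoved, though I did not re-measure them. The forces read after each move stayed below about 3 N.

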